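Face the pantry jars and fit their slate tags

ROBOT

A 7-joint arm with a two-finger parallel gripper is mounted at the origin on the work surface. World frame = base frame: x ahead of the robot, y to its left, z up, the work surface at z = 0. Lengths are in m, angles in rad, forces in N, time in s.
With the tool pointing down it reaches from about 0.4 to 0.925 m from the base axis. Payload 5.6 kg.
Tool frame: the origin (TCP) lies between the finger pads; the fingertips stand tcp_to_tips ahead of it and the grasp point (between the pads) lies 5 mm behind it (tcp_to_tips is the distance from the TCP to the fingertips, in m); z points along the fingers, y is the direction in which the jaws open and shut (so a half turn about z gives the same grasp; the last joint's range is limited). The gripper opens to 85 mm and grips with 20 to 120 N. Pads are 22 mm wide; open, the fingers measure 114 mm over their backs; the gripper's body (76 mm by 85 mm) begins 54 mm behind the grasp point. The pads swing forward as they close: fully open they stand 13 mm farther back than shut.
Start: joints at [-0.043, 0.468, -0.012, 1.603, 0.006, 1.071, -0.056], TCP at [0.65, -0, 0.245] pointing down, gripper open.
Joint ranges: [-2.53, 2.53], [-0.31, 2.02], [-1.57, 1.55], [0.28, 2.44], [-1.29, 4.43], [0.15, 1.84], [-2.92, 2.92]. Speed limits (rad/s): [2.57, 2.57, 3.14, 3.14, 3.14, 3.14, 3.14].

INTERFACE

Orientations are given as a unit quaternion [w, x, y, z].
In Python, from rig import get_obs, read_camera, sign_off, tcp_to_tips gives the robot as it stands.
- The arm moves only by the tool drive_tool, never from a script. Its argument "targets" is a list of rows, each a list of 5 numbers: the opening, from 0 (shut) to 1 (fully open), then the shift along the tool's x, y, z in m, then the turn about the tool's z in rad. A call has 1 to 10 rows; each row is the pose to reach, as a shift and turn from the pose measured when the call began, along the tool's axes at that moment; what a row does not reach only later rows make up. A row lasts 1/12 s, in which the tool goes at most 41.7 mm and 7.16 degrees, less where a joint would pass 70% of its speed; a pose out of reach is approached as far as the arm can. A call with a gripper value outside its range is refused whole. The fingers move at their own pace and stop on an object; "force" is the grip in N (left out, the last holds). Time passes only in rows, so rows that repeat a pose let the fingers close. It gives the time, the measured TCP pose, the force and the opening at its end, in the units of the state.
- get_obs(): the state, without advancing time (a new reading comes with each control period).
- read_camera(name): name is "scene" or "side" or "wrist"; returns a dict with "img" (420x560x3 uint8, red, green, blue), "z_map" (420x560 float32, m along the optical axis (not along the pixel's ray), 0 where there is no reading), "mtx" (3x3 intrinsics, pixels), "xyz" and "rotation" of the camera in the world. Camera axes: x right, y up, looking along -z (the intrinsics and any distortion apply to the point x, -y, -z); pixel columns grow to the right and rows downward; lengths in m; the calibration is good to about 2 mm. A picture is of the moment at which its call begins.
- sign_off(): hands the job in, once; it reports no verdict.
The state is a dict: "t": time; "q": joint angles; "dq": joint speeds; "joint_efforts": joint torques, N m; "tcp_pos": TCP position; "tool_rot": TCP orientation; "wrist_force": force on the tool from outside, world axes, zero at the start; "torque": the same for the moment, N m; "gripper_width": finger opening in m.
Only numpy, scipy, OpenCV 4.12 (cv2) and the standard library are available. Lean on these libraries where they do the work, as an engineer would, in place of code of your own. Each camera call takes 0.05 s, during which the arm holds its last target. There are 200 camera calls.

TASK

Get the pantry tray ready: with a fingertip, turn every glass jar on its coaster until its paper label, under the clamp, faces squarely out over the tray's front (the side with the three flat sleeves), and slide every slate tag lying on the bench, bare end first, fully home into one of the sleeves, one tag to a sleeve. Leave the jars standing on their coasters, and leave the spoon and the cup alone.

Things in the scene. Friction and masses are not known exactly. Their poses are not given: they have to be found in the camera images.
- tray: Fixed oak tray, x to its back, FRONT along its own -x (towards the robot at yaw 0). Origin on the bench at the middle of the deck's front edge. Deck x 0 to 115, y -220 to 220, 12 mm high. Four aluminium coasters (100 mm wide, tops 21 mm up, turning freely with light friction; six 8 mm prongs keep a jar centred), one may be empty. Three tag sleeves stick out in front to x -55 mm, guides to -75.
- sleeve1 (a point): Middle of the inner stop of a tag sleeve, at bench level (tray x 0, y +110 mm); axes as the tray's. A flat slot on the bench, open to the tray's front (-x): 64 mm wide, 14 high under a 4 mm clear roof, 55 deep, floor the bench; 8 mm oak rails, guides flare to 80 mm at the mouth. Home: tag's end at the stop, its centre 50 mm in front of this point, 45 mm standing out.
- sleeve2 (a point): Middle of the inner stop of a tag sleeve, at bench level (tray x 0, y 0 mm); axes as the tray's. A flat slot on the bench, open to the tray's front (-x): 64 mm wide, 14 high under a 4 mm clear roof, 55 deep, floor the bench; 8 mm oak rails, guides flare to 80 mm at the mouth. Home: tag's end at the stop, its centre 50 mm in front of this point, 45 mm standing out.
- sleeve3 (a point): Middle of the inner stop of a tag sleeve, at bench level (tray x 0, y -110 mm); axes as the tray's. A flat slot on the bench, open to the tray's front (-x): 64 mm wide, 14 high under a 4 mm clear roof, 55 deep, floor the bench; 8 mm oak rails, guides flare to 80 mm at the mouth. Home: tag's end at the stop, its centre 50 mm in front of this point, 45 mm standing out.
- jar_a: Glass jar on the leftmost (+y) coaster, if present: 84 mm wide, 113 tall, 0.5 to 1 kg; origin at the centre of its underside. Flat lid 86 mm wide, top 134 mm above the bench. Label and, above it, steel clamp (24 mm wide, out to 53 mm from the axis, 71 to 105 mm up) on its own -x side; hinge on +x. Turns with its coaster if lid edge or clamp is pushed round.
- label_a (a point): Middle of that jar's paper label (57 by 42 mm; 42 mm from the jar's axis, 40 mm above its underside).
- bay_a (a point): Centre of the leftmost (+y) coaster's top, 21 mm above the bench, at tray x 55 mm, y +172.5 mm.
- jar_b: Glass jar on the second from left coaster, if present: 84 mm wide, 113 tall, 0.5 to 1 kg; origin at the centre of its underside. Flat lid 86 mm wide, top 134 mm above the bench. Label and, above it, steel clamp (24 mm wide, out to 53 mm from the axis, 71 to 105 mm up) on its own -x side; hinge on +x. Turns with its coaster if lid edge or clamp is pushed round.
- label_b (a point): Middle of that jar's paper label (57 by 42 mm; 42 mm from the jar's axis, 40 mm above its underside).
- bay_b (a point): Centre of the second from left coaster's top, 21 mm above the bench, at tray x 55 mm, y +57.5 mm.
- jar_c: Glass jar on the third from left coaster, if present: 84 mm wide, 113 tall, 0.5 to 1 kg; origin at the centre of its underside. Flat lid 86 mm wide, top 134 mm above the bench. Label and, above it, steel clamp (24 mm wide, out to 53 mm from the axis, 71 to 105 mm up) on its own -x side; hinge on +x. Turns with its coaster if lid edge or clamp is pushed round.
- label_c (a point): Middle of that jar's paper label (57 by 42 mm; 42 mm from the jar's axis, 40 mm above its underside).
- bay_c (a point): Centre of the third from left coaster's top, 21 mm above the bench, at tray x 55 mm, y -57.5 mm.
- jar_d: Glass jar on the rightmost (-y) coaster, if present: 84 mm wide, 113 tall, 0.5 to 1 kg; origin at the centre of its underside. Flat lid 86 mm wide, top 134 mm above the bench. Label and, above it, steel clamp (24 mm wide, out to 53 mm from the axis, 71 to 105 mm up) on its own -x side; hinge on +x. Turns with its coaster if lid edge or clamp is pushed round.
- label_d (a point): Middle of that jar's paper label (57 by 42 mm; 42 mm from the jar's axis, 40 mm above its underside).
- bay_d (a point): Centre of the rightmost (-y) coaster's top, 21 mm above the bench, at tray x 55 mm, y -172.5 mm.
- tag_1: Dark slate tag, if present, lying flat on the bench: slab 100 mm long (its x), 60 wide (its y), 8 thick, about 0.14 kg, blank. An oak grip block (30 mm along x, 20 along y, top 38 mm above the bench) stands on it, centred at its x -32 mm; the bare +x end goes into the sleeve, the block stays outside. Origin at the centre of the slab's underside.
- tag_2: Dark slate tag, if present, lying flat on the bench: slab 100 mm long (its x), 60 wide (its y), 8 thick, about 0.14 kg, blank. An oak grip block (30 mm along x, 20 along y, top 38 mm above the bench) stands on it, centred at its x -32 mm; the bare +x end goes into the sleeve, the block stays outside. Origin at the centre of the slab's underside.
- tag_3: Dark slate tag, if present, lying flat on the bench: slab 100 mm long (its x), 60 wide (its y), 8 thick, about 0.14 kg, blank. An oak grip block (30 mm along x, 20 along y, top 38 mm above the bench) stands on it, centred at its x -32 mm; the bare +x end goes into the sleeve, the block stays outside. Origin at the centre of the slab's underside.
- spoon: Stainless spoon, 150 mm, lying on the bench to the left of the tray (a fixed white caddy, 180 mm tall, stands farther left); bystander, leave alone. Origin near its middle.
- cup: White ceramic cup, 76 mm across, 85 mm tall, standing to the right of the tray (a fixed upright dustpan, 330 mm tall, stands farther right); bystander, leave alone. Origin at the centre of its underside.

How it is judged:
By the outcome, as a careful person would: the job done as asked, in the order asked, and still so for the second after the job is handed in, with the robot touching nothing.
Of jar_a, jar_b, jar_c, jar_d only 3 to 4 are there at a start; the rules pass over those that are not, and their reading is None.
Of tag_1, tag_2, tag_3 only 2 to 3 are there at a start; the rules pass over those that are not, and their reading is None.
At some moment in a run one of tag_1, tag_2, tag_3 may be knocked a few centimetres aside while the robot is not near it.
Once in a run the grip may slacken for a moment while it holds something.
It also fails if it takes over 210 s, if anything falls off the work surface, if the arm or the gripper's body presses on something with over 40 N, if the wrist force passes 120 N, or if a joint passes its speed limit or range.

## Working session

There is one attempt and no reset: what is moved stays moved. The work goes in short steps, Python scripts to look and compute and a tool call to move; the robot and the scene stay as the last step left them, time stands still between calls to the robot, and variables do not carry over. Pictures are saved under pics/ and viewed, about 12 in all and at most 16, crops included, and the job is handed in when it is done.

Besides the shell and the picture viewer there is one more tool, called after "Request:" as name(argument=value, ...), one argument or row to a line, values as JSON. drive_tool: Moves the arm, as the interface text tells. Its arguments: {"type":"object","properties":{"targets":{"type":"array"},"force":{"type":"number"}},"required":["targets"]}

```bash
ls; mkdir -p pics
cat > h.py <<'E'
import numpy as np, cv2
from rig import get_obs, read_camera, sign_off, tcp_to_tips
def pts(c):
    """world xyz for each pixel"""
    K=np.array(c["mtx"]);z=c["z_map"];h,w=z.shape
    u,v=np.meshgrid(np.arange(w),np.arange(h))
    p=np.stack([(u-K[0,2])/K[0,0]*z,-(v-K[1,2])/K[1,1]*z,-z],-1)
    R=np.array(c["rotation"]);
    P=p@R.T+np.array(c["xyz"]); P[z==0]=np.nan
    return P
def save(c,n,crop=None,s=1):
    im=c["img"][...,::-1]
    if crop: im=im[crop[1]:crop[3],crop[0]:crop[2]]
    cv2.imwrite(f"pics/{n}.png",cv2.resize(im,None,fx=s,fy=s,interpolation=cv2.INTER_CUBIC))
E
python3 - <<'E'
from h import *
o=get_obs();print({k:np.round(v,3) for k,v in o.items()},tcp_to_tips)
ims=[]
for n in("scene","side","wrist"):
    c=read_camera(n);np.save(f"{n}.npy",c,allow_pickle=True);save(c,n+"0");print(n,np.shape(c["rotation"]),c["mtx"],c["xyz"],np.round(c["rotation"],3),[k for k in c])
E
```

```text
pics
{'t': np.float64(0.0), 'q': array([-0.043,  0.468, -0.012,  1.604,  0.006,  1.071, -0.056]), 'dq': array([ 0.002,  0.   , -0.   , -0.001, -0.001,  0.001, -0.001]), 'joint_efforts': array([-0.0000e+00, -5.3237e+01,  2.1000e-02, -2.5130e+01,  1.1000e-02,
        8.0000e-03, -0.0000e+00]), 'tcp_pos': array([ 0.649, -0.   ,  0.244]), 'tool_rot': array([-0.001,  0.707,  0.707, -0.001]), 'wrist_force': array([ 0.574,  0.236, -0.431]), 'torque': array([ 0.002, -0.008, -0.029]), 'gripper_width': np.float64(0.085)} 0.014
scene (4,) [[441.98419308   0.         272.13045868]
 [  0.         441.98419308 202.33095711]
 [  0.           0.           1.        ]] [ 1.19635957 -0.21393779  0.78257628] [0.745 0.302 0.214 0.555] ['img', 'z_map', 'mtx', 'xyz', 'rotation']
side (4,) [[406.43550918   0.         280.73574608]
 [  0.         406.43550918 209.06890513]
 [  0.           0.           1.        ]] [1.12122291 0.50644539 0.59347734] [0.368 0.188 0.43  0.803] ['img', 'z_map', 'mtx', 'xyz', 'rotation']
wrist (4,) [[315.3975656    0.         275.88952404]
 [  0.         315.3975656  203.33657726]
 [  0.           0.           1.        ]] [0.64977438 0.0796146  0.37274064] [ 0.987 -0.158  0.001 -0.   ] ['img', 'z_map', 'mtx', 'xyz', 'rotation']
```

```bash
sed -i 's/R=np.array(c\["rotation"\]);/R=Q(c["rotation"])/' h.py
cat >> h.py <<'E'
from scipy.spatial.transform import Rotation as Rn
def Q(q): return Rn.from_quat([q[1],q[2],q[3],q[0]]).as_matrix()
def proj(c,X):
    p=(np.atleast_2d(X)-np.array(c["xyz"]))@Q(c["rotation"]); K=c["mtx"]
    return np.c_[K[0][2]-K[0][0]*p[:,0]/p[:,2],K[1][2]+K[1][1]*p[:,1]/p[:,2]]
E
python3 - <<'E'
from h import *
a=[np.load(f"{n}.npy",allow_pickle=True).item()["img"] for n in("scene","side","wrist")]
im=np.vstack([np.hstack([a[0],a[1]]),np.hstack([a[2],a[2]*0])])[...,::-1]
cv2.imwrite("pics/all0.png",cv2.resize(im,(800,600),interpolation=cv2.INTER_AREA))
E
```

```text
(no output)
```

View pics/all0.png

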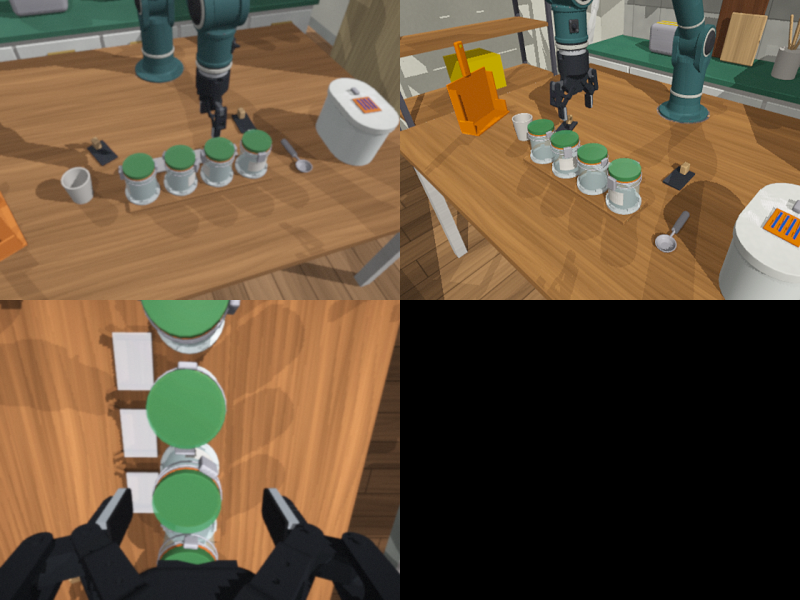

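Run:
```python
from h import *
from scipy import ndimage
for n in("scene","side","wrist"):
    c=np.load(f"{n}.npy",allow_pickle=True).item();P=pts(c);im=c["img"].astype(int)
    r,g,b=im[...,0],im[...,1],im[...,2]
    print(n)
    m=(g>r+25)&(abs(P[...,2]-.134)<.008)
    L,k=ndimage.label(m)
    for i in range(1,k+1):
        q=P[L==i]
        if len(q)>150:
            (cx,cy),rad=cv2.minEnclosingCircle(q[:,:2].astype(np.float32));print(" lid",np.round([cx,cy,rad,np.median(q[:,2])],4),len(q))
    m=(im.max(-1)<75)&(abs(P[...,2]-.008)<.006)&(P[...,0]>.3)
    L,k=ndimage.label(m)
    for i in range(1,k+1):
        q=P[L==i]
        if len(q)>80:
            print(" dark",[np.round(x,4) for x in cv2.minAreaRect(q[:,:2].astype(np.float32))],np.round(np.median(q[:,2]),4),len(q))
```

```text
scene
 lid [0.6375 0.1524 0.0466 0.132 ] 990
 lid [0.6406 0.0399 0.043  0.132 ] 1040
 lid [ 0.6396 -0.0751  0.0431  0.1319] 1125
 lid [ 0.6387 -0.1895  0.0435  0.132 ] 1222
 dark [array([0.4369, 0.2167]), array([0.099 , 0.0591]), np.float64(0.743)] 0.006 456
 dark [array([ 0.444 , -0.2906]), array([0.1009, 0.0573]), np.float64(24.4345)] 0.0059 667
side
 lid [0.0254 0.0208 0.0558 0.1339] 195
 lid [ 0.6347 -0.1885  0.045   0.1338] 604
 lid [ 0.6362 -0.0731  0.0441  0.1339] 737
 lid [0.6381 0.0399 0.0438 0.1337] 908
 lid [0.6342 0.1551 0.0473 0.1336] 1144
 dark [array([ 0.4383, -0.2904]), array([0.0945, 0.0598]), np.float64(23.2428)] 0.0082 232
 dark [array([0.4338, 0.2192]), array([0.1036, 0.0597]), np.float64(0.5301)] 0.0076 670
wrist
 lid [0.6384 0.1422 0.0404 0.1338] 4665
 lid [0.637  0.0392 0.0428 0.1336] 9707
 lid [ 0.6358 -0.0756  0.0433  0.1334] 6642
 lid [ 0.6369 -0.1658  0.0345  0.1329] 990
 dark [array([ 0.5498, -0.0877]), array([0.002 , 0.0601]), np.float64(88.7838)] 0.0056 118
```

Run:
```python
from h import *
a=[np.load(f"{n}.npy",allow_pickle=True).item()["img"] for n in("scene","side","wrist")]
A=cv2.resize(a[0][170:300,150:400],(800,416),interpolation=3)
B=cv2.resize(a[1][150:310,160:360],(520,416),interpolation=3)
cv2.imwrite("pics/crop1.png",cv2.resize(np.hstack([A,B]),(800,252))[...,::-1])
out=np.vstack([cv2.resize(a[0][170:300,150:400],(577,300),interpolation=3),cv2.copyMakeBorder(cv2.resize(a[1][150:310,160:360],(375,300),interpolation=3),0,0,0,202,0)])
cv2.imwrite("pics/crop1.png",out[...,::-1])
from h import *
cs=[.0396,.0]
C=[(.638,.1545),(.638,.0397),(.638,-.0753),(.638,-.190)]
for n in("scene","side","wrist"):
    c=np.load(f"{n}.npy",allow_pickle=True).item();P=pts(c)
    for i,cc in enumerate(C):
        d=P[...,:2]-cc;r=np.hypot(d[...,0],d[...,1])
        m=(r>.0465)&(r<.056)&(P[...,2]>.088)&(P[...,2]<.128)
        th=np.degrees(np.arctan2(d[m][:,1],d[m][:,0]))
        h,e=np.histogram(th,np.arange(-180,181,15));print(n,"abcd"[i],{int(e[k]):int(h[k]) for k in range(24) if h[k]>3})
```

```text
scene a {-30: 24, -15: 78, 0: 52, 15: 4, 30: 5}
scene b {-105: 29, -90: 61, 60: 7, 75: 17}
scene c {-135: 5, -120: 9, 30: 43, 45: 44, 60: 24}
scene d {-120: 5, -105: 16, -90: 47, 60: 15, 75: 12}
side a {-30: 9, -15: 92, 0: 92}
side b {-90: 6, 75: 40, 90: 20}
side c {30: 5, 45: 91, 60: 72}
side d {75: 34, 90: 15}
wrist a {-180: 4, -30: 163, -15: 47}
wrist b {-120: 26, -105: 123, -90: 72, 75: 51, 90: 49}
wrist c {-150: 7, -135: 27, -120: 11, 45: 225, 60: 247, 135: 6, 150: 15, 165: 7}
wrist d {75: 163, 90: 118, 120: 11, 135: 26, 150: 31, 165: 19}
```

View pics/crop1.png

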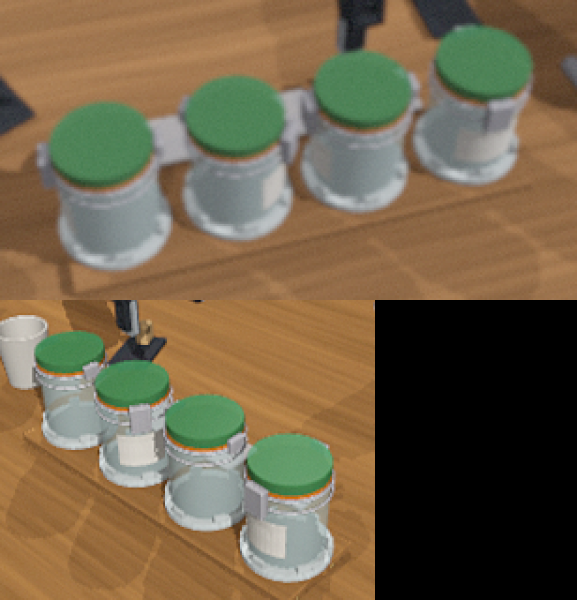

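Request:
drive_tool(
  targets=[
    [1,0.01,-0.03,-0.04,0],
    [1,0.02,-0.06,-0.08,0],
    [1,0.03,-0.08,-0.12,0],
    [1,0.04,-0.08,-0.16,0],
    [1,0.05,-0.08,-0.2,0],
    [1,0.05,-0.08,-0.2,0],
    [1,0.05,-0.08,-0.2,0],
  ],
)

```text
t: 0.73
tcp_pos: [0.571, 0.0518, 0.4506]
tool_rot: [0.002, 0.706, 0.708, 0.004]
wrist_force: [-0.2, 0.2, -0.4]
gripper_width: 0.0852
```

Run:
```python
from h import *
from scipy import ndimage
c=read_camera("wrist");save(c,"w1",s=800/560);print(get_obs()["tcp_pos"],c["xyz"])
P=pts(c);im=c["img"].astype(int);r,g,b=np.moveaxis(im,-1,0)
L,k=ndimage.label((g>r+25)&(abs(P[...,2]-.134)<.008))
for i in range(1,k+1):
    q=P[L==i]
    if len(q)>150:
        (cx,cy),rad=cv2.minEnclosingCircle(q[:,:2].astype(np.float32));print(" lid",np.round([cx,cy,rad,np.median(q[:,2])],4),len(q))
L,k=ndimage.label((im.max(-1)<75)&(abs(P[...,2]-.008)<.006))
for i in range(1,k+1):
    q=P[L==i]
    if len(q)>80: print(" dark",[np.round(x,4) for x in cv2.minAreaRect(q[:,:2].astype(np.float32))],np.round(np.median(q[:,2]),4),len(q))
L,k=ndimage.label((abs(P[...,2]-.038)<.006))
for i in range(1,k+1):
    q=P[L==i]
    if len(q)>30: print(" blk",[np.round(x,4) for x in cv2.minAreaRect(q[:,:2].astype(np.float32))],np.round(np.median(q[:,2]),4),len(q))
```

```text
[0.57034705 0.05082179 0.44721977] [0.56973584 0.13128943 0.57904951]
 lid [0.638  0.154  0.0427 0.1338] 3433
 lid [0.6358 0.0387 0.0439 0.1336] 2696
 lid [ 0.6356 -0.0753  0.0431  0.1334] 2201
 lid [ 0.6342 -0.1902  0.043   0.1333] 1791
 dark [array([0.4338, 0.2182]), array([0.0993, 0.0593]), np.float64(0.1288)] 0.0079 2043
 dark [array([ 0.4394, -0.2887]), array([0.099 , 0.0578]), np.float64(23.633)] 0.0071 875
 blk [array([0.4014, 0.2184]), array([0.0313, 0.0198]), np.float64(0.1526)] 0.0375 291
 blk [array([ 0.6101, -0.0473]), array([0.0477, 0.0077]), np.float64(42.2559)] 0.0381 52
 blk [array([ 0.5976, -0.1766]), array([0.0371, 0.0046]), np.float64(68.5835)] 0.0377 31
 blk [array([ 0.4101, -0.3033]), array([0.0302, 0.0194]), np.float64(23.2027)] 0.0365 129
 blk [array([ 0.5919, -0.3392]), array([0.0217, 0.0614]), np.float64(88.4537)] 0.0384 101
 blk [array([ 0.5932, -0.387 ]), array([0.0511, 0.0149]), np.float64(4.9433)] 0.0392 108
```

View pics/w1.png

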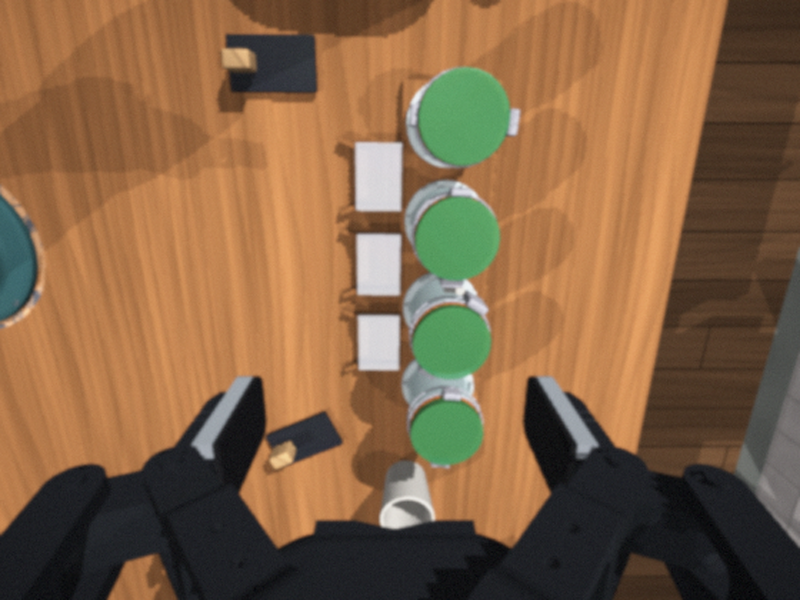

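```bash
cat >> h.py <<'E'
C0=dict(a=(.637,.154),b=(.6362,.0392),c=(.6362,-.0755),d=(.6345,-.1902))
def jarpieces(c,name,C):
    P=pts(c)
    for k,cc in C.items():
        d=P[...,:2]-cc;r=np.hypot(d[...,0],d[...,1])
        m=(r>.0445)&(r<.057)&(P[...,2]>.090)&(P[...,2]<.130)
        th=np.degrees(np.arctan2(d[...,1],d[...,0]));h,e=np.histogram(th[m],np.arange(-180,181,10))
        res=[]
        from scipy import ndimage
        L,n=ndimage.label(m)
        for i in range(1,n+1):
            s=L==i
            if s.sum()<12: continue
            v=d[s].mean(0);res.append((round(float(np.degrees(np.arctan2(v[1],v[0])))),int(s.sum()),"r%.3f"%np.percentile(r[s],95),"z%.3f-%.3f"%tuple(np.percentile(P[s][:,2],[5,95]))))
        print(name,k,res)
E
python3 - <<'E'
from h import *
for n in("scene","side","wrist"):
    jarpieces(np.load(f"{n}.npy",allow_pickle=True).item(),n,C0)
c=read_camera("wrist");jarpieces(c,"w1",C0)
# sleeves roofs
from scipy import ndimage
P=pts(c);im=c["img"].astype(int)
m=(im.min(-1)>130)&(abs(P[...,2]-.018)<.008)&(P[...,0]<.59)&(P[...,0]>.5)
L,k=ndimage.label(m)
for i in range(1,k+1):
    q=P[L==i]
    if len(q)>80: print(" roof",[np.round(x,4) for x in cv2.minAreaRect(q[:,:2].astype(np.float32))],np.round(np.median(q[:,2]),4),len(q))
E
```

```text
scene a [(0, 273, 'r0.056', 'z0.095-0.128')]
scene b [(17, 256, 'r0.049', 'z0.098-0.129'), (-83, 109, 'r0.053', 'z0.094-0.125')]
scene c [(-114, 14, 'r0.048', 'z0.109-0.127'), (46, 168, 'r0.056', 'z0.095-0.126'), (0, 58, 'r0.048', 'z0.109-0.127'), (-7, 16, 'r0.048', 'z0.098-0.102')]
scene d [(22, 331, 'r0.049', 'z0.098-0.128'), (-84, 90, 'r0.052', 'z0.095-0.125')]
side a [(0, 218, 'r0.055', 'z0.095-0.126'), (102, 15, 'r0.046', 'z0.101-0.117'), (51, 13, 'r0.047', 'z0.100-0.103')]
side b [(85, 84, 'r0.051', 'z0.112-0.128')]
side c [(56, 178, 'r0.055', 'z0.094-0.126')]
side d [(81, 71, 'r0.051', 'z0.113-0.129')]
wrist a [(-35, 563, 'r0.053', 'z0.101-0.126'), (-122, 12, 'r0.045', 'z0.101-0.116'), (-107, 17, 'r0.045', 'z0.101-0.116')]
wrist b [(71, 331, 'r0.050', 'z0.115-0.129'), (-92, 251, 'r0.053', 'z0.124-0.126')]
wrist c [(58, 582, 'r0.053', 'z0.097-0.126'), (92, 19, 'r0.045', 'z0.100-0.103'), (102, 16, 'r0.045', 'z0.114-0.116'), (151, 18, 'r0.046', 'z0.101-0.116'), (167, 17, 'r0.045', 'z0.115-0.117'), (-125, 53, 'r0.050', 'z0.126-0.128')]
wrist d [(84, 340, 'r0.050', 'z0.112-0.128'), (40, 13, 'r0.046', 'z0.114-0.116'), (10, 16, 'r0.046', 'z0.100-0.116')]
w1 a [(176, 68, 'r0.049', 'z0.116-0.129'), (-4, 124, 'r0.053', 'z0.124-0.127')]
w1 b [(87, 83, 'r0.050', 'z0.111-0.129'), (-93, 90, 'r0.052', 'z0.116-0.127')]
w1 c [(60, 165, 'r0.053', 'z0.097-0.127'), (176, 20, 'r0.046', 'z0.101-0.117'), (-127, 43, 'r0.050', 'z0.120-0.129')]
w1 d [(84, 107, 'r0.050', 'z0.110-0.128'), (-97, 28, 'r0.053', 'z0.123-0.126')]
 roof [array([0.5551, 0.0926]), array([0.0559, 0.0787]), np.float64(0.046)] 0.0177 1549
 roof [array([ 0.5548, -0.0171]), array([0.0801, 0.0562]), np.float64(88.7224)] 0.0176 1317
 roof [array([ 0.5539, -0.128 ]), array([0.0827, 0.0557]), np.float64(88.5925)] 0.0173 1100
```

Request:
drive_tool(
  targets=[
    [0.55,-0.005,0.02,0.035,-0.125],
    [0.55,-0.012,0.04,0.07,-0.25],
    [0.55,-0.012,0.06,0.105,-0.375],
    [0.55,-0.012,0.066,0.14,-0.5],
    [0.55,-0.012,0.066,0.175,-0.625],
    [0.55,-0.012,0.066,0.21,-0.75],
    [0.55,-0.012,0.066,0.245,-0.75],
    [0.55,-0.012,0.066,0.265,-0.75],
    [0.55,-0.012,0.066,0.28,-0.75],
    [0.55,-0.012,0.066,0.28,-0.75],
  ],
)

```text
t: 1.67
tcp_pos: [0.6316, 0.0368, 0.1584]
tool_rot: [-0.005, 0.399, 0.917, -0.003]
wrist_force: [-0.5, -0.1, -0.9]
gripper_width: 0.0471
```

Request:
drive_tool(
  targets=[
    [0.55,-0.001,0.005,0.004,0],
    [0.55,-0.001,0.005,0.008,0],
    [0.55,-0.001,0.005,0.01,0],
    [0.55,-0.001,0.005,0.012,0],
    [0.55,-0.001,0.005,0.012,0],
  ],
)

```text
t: 2.08
tcp_pos: [0.6359, 0.0395, 0.1466]
tool_rot: [-0.005, 0.399, 0.917, -0.003]
wrist_force: [-0.9, 0.6, 0.5]
gripper_width: 0.0472
```

Request:
drive_tool(
  targets=[
    [0.55,0,0,0.003,0],
    [0.55,0,0,0.005,0],
    [0.55,0,0,0.007,0],
    [0.55,0,0,0.007,0],
  ],
)

```text
t: 2.42
tcp_pos: [0.6374, 0.0396, 0.1454]
tool_rot: [-0.003, 0.399, 0.917, -0.002]
wrist_force: [-9.0, -1.2, 25.8]
gripper_width: 0.0471
```

Request:
drive_tool(
  targets=[
    [0.55,0,0,0.005,0.1],
    [0.55,0,0,0.005,0.22],
    [0.55,0,0,0.005,0.34],
    [0.55,0,0,0.005,0.46],
    [0.55,0,0,0.005,0.58],
    [0.55,0,0,0.005,0.7],
    [0.55,0,0,0.005,0.82],
    [0.55,0,0,0.005,0.94],
    [0.55,0,0,0.005,1.06],
    [0.55,0,0,0.005,1.06],
  ],
)

```text
t: 3.25
tcp_pos: [0.6376, 0.0401, 0.1454]
tool_rot: [-0.001, 0.809, 0.587, -0.002]
wrist_force: [-10.5, -0.1, 26.0]
gripper_width: 0.0472
```

Run:
```python
from h import *
for n in("scene","side"): jarpieces(read_camera(n),n,C0)
o=get_obs();print(o["torque"],o["q"])
```

```text
scene a [(0, 269, 'r0.057', 'z0.095-0.127')]
scene b [(-146, 33, 'r0.049', 'z0.100-0.125'), (7, 276, 'r0.054', 'z0.097-0.129')]
scene c [(-117, 20, 'r0.048', 'z0.112-0.127'), (35, 238, 'r0.056', 'z0.096-0.127'), (-17, 25, 'r0.048', 'z0.098-0.102')]
scene d [(23, 335, 'r0.049', 'z0.099-0.128'), (-84, 89, 'r0.053', 'z0.094-0.125')]
side a [(0, 221, 'r0.055', 'z0.095-0.126'), (99, 12, 'r0.046', 'z0.102-0.116'), (51, 35, 'r0.047', 'z0.113-0.117'), (65, 26, 'r0.047', 'z0.100-0.103')]
side b [(28, 105, 'r0.053', 'z0.112-0.128')]
side c [(56, 180, 'r0.055', 'z0.094-0.126')]
side d [(82, 64, 'r0.052', 'z0.112-0.129')]
[-0.04947856  2.5272314  -0.0710061 ] [-0.20714159  0.55978316  0.12577763  1.71225546 -0.08654382  0.88030779
 -0.35526356]
```

Request:
drive_tool(
  targets=[
    [0.55,0,0,0.005,0.1],
    [0.55,0,0,0.005,0.22],
    [0.55,0,0,0.005,0.34],
    [0.55,0,0,0.005,0.465],
    [0.55,0,0,0.005,0.465],
    [0.55,0,0,0.003,0.465],
    [0.55,0,0,-0.01,0.465],
    [0.55,0,0,-0.03,0.465],
    [0.55,0,0,-0.03,0.465],
  ],
)

```text
t: 4.1
tcp_pos: [0.6403, 0.0402, 0.18]
tool_rot: [0.0, 0.922, 0.387, 0.001]
wrist_force: [1.3, 0.1, 0.1]
gripper_width: 0.0473
```

Run:
```python
from h import *
for n in("scene","side"): jarpieces(read_camera(n),n,dict(b=C0["b"]))
o=get_obs();print(o["q"])
```

```text
scene b [(7, 256, 'r0.054', 'z0.098-0.128')]
side b [(165, 14, 'r0.054', 'z0.107-0.126'), (-1, 95, 'r0.051', 'z0.101-0.128'), (25, 16, 'r0.047', 'z0.100-0.103')]
[-0.29616055  0.52694928  0.24760568  1.69868216 -0.15375934  0.93755914
 -0.76460491]
```

Request:
drive_tool(
  targets=[
    [0.55,-0.02,0.02,0,0],
    [0.55,-0.045,0.041,0,0],
    [0.55,-0.07,0.064,0,0],
    [0.55,-0.0854,0.0781,0,0],
    [0.55,-0.0854,0.0781,0.01,0],
    [0.55,-0.0854,0.0781,0.02,0],
    [0.55,-0.0854,0.0781,0.028,0],
    [0.55,-0.0854,0.0781,0.03,0],
  ],
)

```text
t: 4.87
tcp_pos: [0.6341, -0.0739, 0.1455]
tool_rot: [-0.001, 0.921, 0.388, -0.002]
wrist_force: [-4.7, -0.3, 10.6]
gripper_width: 0.047
```

Request:
drive_tool(
  targets=[
    [0.55,0,0,-0.006,0],
    [0.55,0,0.0025,-0.004,0],
    [0.55,0,0.0025,0.003,0],
    [0.55,0,0.0025,0.006,0],
    [0.55,0,0.0025,0.006,-0.1],
    [0.55,0,0.0025,0.006,-0.22],
    [0.55,0,0.0025,0.006,-0.34],
    [0.55,0,0.0025,0.006,-0.46],
    [0.55,0,0.0025,0.006,-0.58],
    [0.55,0,0.0025,0.006,-0.7],
  ],
)

```text
t: 5.7
tcp_pos: [0.637, -0.0739, 0.1452]
tool_rot: [-0.001, 0.73, 0.684, 0.0]
wrist_force: [-11.1, 3.0, 34.8]
gripper_width: 0.0469
```

Request:
drive_tool(
  targets=[
    [0.55,0,0,0.005,-0.12],
    [0.55,0,0,0.005,-0.24],
    [0.55,0,0,0.005,-0.36],
    [0.55,0,0,0.005,-0.48],
    [0.55,0,0,0.005,-0.6],
    [0.55,0,0,0.005,-0.72],
    [0.55,0,0,0.005,-0.84],
    [0.55,0,0,0.005,-0.96],
    [0.55,0,0,0.005,-1.08],
    [0.55,0,0,0.005,-1.08],
  ],
)

```text
t: 6.53
tcp_pos: [0.6364, -0.0746, 0.1454]
tool_rot: [-0.001, 0.272, 0.962, -0.0]
wrist_force: [-15.9, -1.5, 35.3]
gripper_width: 0.0476
```

Run:
```python
from h import *
for n in("scene","side"): jarpieces(read_camera(n),n,dict(c=C0["c"]))
o=get_obs();print(o["q"])
```

```text
scene c [(4, 335, 'r0.053', 'z0.098-0.128')]
side c [(148, 66, 'r0.053', 'z0.098-0.127'), (-15, 50, 'r0.051', 'z0.111-0.128')]
[ 0.19601613  0.57319813 -0.1804219   1.69255261  0.12526142  0.88987042
  0.97926162]
```

Request:
drive_tool(
  targets=[
    [0.55,0,0,0.005,-0.1],
    [0.55,0,0,0.005,-0.22],
    [0.55,0,0,0.005,-0.34],
    [0.55,0,0,0.005,-0.362],
    [0.55,0,0,0.005,-0.362],
    [0.55,0,0,0.003,-0.362],
    [0.55,0,0,-0.01,-0.362],
    [0.55,0,0,-0.03,-0.362],
    [0.55,0,0,-0.03,-0.362],
  ],
)

```text
t: 7.38
tcp_pos: [0.6386, -0.0739, 0.1787]
tool_rot: [0.002, 0.096, 0.995, 0.0]
wrist_force: [1.4, 1.0, 0.9]
gripper_width: 0.0471
```

```bash
cat >> h.py <<'E'
def togo(x,y,z=None):
    o=get_obs();R=Q(o["tool_rot"]);p=o["tcp_pos"];d=np.array([x,y,p[2] if z is None else z])-p
    a=np.degrees(np.arctan2(R[1,0],R[0,0]));print("tcp",np.round(p,4),"xang %.1f"%a,"shift",np.round(d@R,4),"q7 %.2f"%o["q"][6])
E
python3 - <<'E'
from h import *
for n in("scene","side"): jarpieces(read_camera(n),n,dict(c=C0["c"]))
togo(*C0["d"],.15)
E
```

```text
scene c [(51, 48, 'r0.048', 'z0.099-0.128'), (3, 144, 'r0.053', 'z0.099-0.127')]
side c [(5, 63, 'r0.051', 'z0.112-0.128')]
tcp [ 0.6369 -0.0741  0.1757] xang 168.9 shift [-0.02   -0.1145  0.0256] q7 1.30
```

Request:
drive_tool(
  targets=[
    [0.55,-0.007,-0.036,0,0],
    [0.55,-0.014,-0.072,0,0],
    [0.55,-0.02,-0.105,0,0],
    [0.55,-0.02,-0.1145,0.01,0],
    [0.55,-0.02,-0.1145,0.02,0],
    [0.55,-0.02,-0.1145,0.024,0],
    [0.55,-0.02,-0.1145,0.024,0],
  ],
)

```text
t: 8.07
tcp_pos: [0.6335, -0.1875, 0.149]
tool_rot: [-0.003, 0.095, 0.995, 0.001]
wrist_force: [-0.9, 0.9, -0.4]
gripper_width: 0.047
```

Run:
```python
from h import *
togo(*C0["d"],.14)
```

```text
tcp [ 0.6335 -0.1875  0.149 ] xang 169.1 shift [-0.0016 -0.0025  0.009 ] q7 1.48
```

Request:
drive_tool(
  targets=[
    [0.55,-0.0016,-0.0025,0,0],
    [0.55,-0.0016,-0.0025,0.005,0],
    [0.55,-0.0016,-0.0025,0.009,0],
    [0.55,-0.0016,-0.0025,0.0095,0],
    [0.55,-0.0016,-0.0025,0.0095,0.1],
    [0.55,-0.0016,-0.0025,0.0095,0.22],
    [0.55,-0.0016,-0.0025,0.0095,0.34],
    [0.55,-0.0016,-0.0025,0.0095,0.46],
    [0.55,-0.0016,-0.0025,0.0095,0.58],
    [0.55,-0.0016,-0.0025,0.0095,0.7],
  ],
)

```text
t: 8.9
tcp_pos: [0.6372, -0.1891, 0.1453]
tool_rot: [0.0, 0.433, 0.902, 0.001]
wrist_force: [-5.7, 1.8, 24.7]
gripper_width: 0.0471
```

Request:
drive_tool(
  targets=[
    [0.55,0,0,0.005,0.12],
    [0.55,0,0,0.005,0.24],
    [0.55,0,0,0.005,0.36],
    [0.55,0,0,0.005,0.48],
    [0.55,0,0,0.005,0.6],
    [0.55,0,0,0.005,0.6],
  ],
)

```text
t: 9.4
tcp_pos: [0.6385, -0.1903, 0.1454]
tool_rot: [0.002, 0.681, 0.732, 0.001]
wrist_force: [-6.3, -1.9, 22.1]
gripper_width: 0.047
```

Run:
```python
from h import *
for n in("scene","side"): jarpieces(read_camera(n),n,dict(d=C0["d"]))
togo(*C0["d"],.14)
```

```text
scene d [(14, 357, 'r0.053', 'z0.098-0.129')]
side d [(11, 69, 'r0.051', 'z0.112-0.128')]
tcp [ 0.6384 -0.1903  0.1454] xang 94.4 shift [ 0.0004 -0.0039  0.0054] q7 0.35
```

Request:
drive_tool(
  targets=[
    [0.55,0,0,0.005,0.1],
    [0.55,0,0,0.005,0.171],
    [0.55,0,0,0.005,0.171],
    [0.55,0,0,0.005,0.171],
    [0.55,0,0,0.003,0.171],
    [0.55,0,0,-0.01,0.171],
    [0.55,0,0,-0.03,0.171],
    [0.55,0,0,-0.03,0.171],
  ],
)

```text
t: 10.17
tcp_pos: [0.641, -0.1897, 0.1798]
tool_rot: [0.005, 0.739, 0.674, 0.004]
wrist_force: [0.8, -1.6, 0.7]
gripper_width: 0.0469
```

Run:
```python
from h import *
for n in("scene","side"): jarpieces(read_camera(n),n,dict(d=C0["d"]))
togo(*C0["a"],.18)
```

```text
scene d [(14, 332, 'r0.053', 'z0.096-0.128')]
side d [(166, 34, 'r0.053', 'z0.095-0.126'), (3, 53, 'r0.052', 'z0.112-0.129')]
tcp [ 0.6392 -0.1895  0.1765] xang 84.7 shift [ 0.3418 -0.034  -0.0039] q7 0.20
```

Request:
drive_tool(
  targets=[
    [0.55,0.034,-0.0034,-0.004,-0.12],
    [0.55,0.068,-0.0068,-0.004,-0.24],
    [0.55,0.103,-0.0102,-0.004,-0.36],
    [0.55,0.137,-0.0136,-0.004,-0.48],
    [0.55,0.171,-0.017,-0.004,-0.6],
    [0.55,0.205,-0.0204,-0.004,-0.72],
    [0.55,0.24,-0.0238,-0.004,-0.84],
    [0.55,0.274,-0.0272,-0.004,-0.96],
    [0.55,0.308,-0.0306,-0.004,-1.08],
    [0.55,0.3418,-0.034,-0.004,-1.2],
  ],
)

```text
t: 11.1
tcp_pos: [0.6361, 0.1562, 0.179]
tool_rot: [0.003, 0.226, 0.974, 0.0]
wrist_force: [0.5, -1.0, -0.2]
gripper_width: 0.0469
```

Request:
drive_tool(
  targets=[
    [0.55,0,0,0,-0.12],
    [0.55,0,0,0,-0.24],
    [0.55,0,0,0,-0.36],
    [0.55,0,0,0,-0.36],
  ],
)

```text
t: 11.43
tcp_pos: [0.6353, 0.1568, 0.1777]
tool_rot: [0.002, 0.046, 0.999, -0.0]
wrist_force: [0.2, -0.9, -0.7]
gripper_width: 0.0471
```

Run:
```python
from h import *
togo(*C0["a"],.149)
```

```text
tcp [0.6353 0.1568 0.1777] xang 174.7 shift [-0.0018 -0.0026  0.0287] q7 1.03
```

Request:
drive_tool(
  targets=[
    [0.55,-0.002,-0.0025,0.012,0],
    [0.55,-0.002,-0.0025,0.024,0],
    [0.55,-0.002,-0.0025,0.031,0],
    [0.55,-0.002,-0.0025,0.036,0],
    [0.55,-0.002,-0.0025,0.038,0],
    [0.55,-0.002,-0.0025,0.038,0.1],
    [0.55,-0.002,-0.0025,0.038,0.22],
    [0.55,-0.002,-0.0025,0.038,0.34],
    [0.55,-0.002,-0.0025,0.038,0.46],
    [0.55,-0.002,-0.0025,0.038,0.58],
  ],
)

```text
t: 12.27
tcp_pos: [0.6365, 0.1543, 0.1452]
tool_rot: [0.002, 0.334, 0.943, -0.0]
wrist_force: [-15.3, -2.9, 38.4]
gripper_width: 0.0469
```

Request:
drive_tool(
  targets=[
    [0.55,0,0,0.005,0.12],
    [0.55,0,0,0.005,0.24],
    [0.55,0,0,0.005,0.36],
    [0.55,0,0,0.005,0.48],
    [0.55,0,0,0.005,0.6],
    [0.55,0,0,0.005,0.72],
    [0.55,0,0,0.005,0.84],
    [0.55,0,0,0.005,0.96],
    [0.55,0,0,0.005,1.08],
    [0.55,0,0,0.005,1.2],
  ],
)

```text
t: 13.1
tcp_pos: [0.637, 0.1567, 0.1453]
tool_rot: [0.001, 0.81, 0.587, 0.003]
wrist_force: [-9.0, 0.1, 31.3]
gripper_width: 0.0467
```

Request:
drive_tool(
  targets=[
    [0.55,0,0,0.005,0.12],
    [0.55,0,0,0.005,0.24],
    [0.55,0,0,0.005,0.36],
    [0.55,0,0,0.005,0.48],
    [0.55,0,0,0.005,0.6],
    [0.55,0,0,0.005,0.72],
    [0.55,0,0,0.005,0.84],
    [0.55,0,0,0.005,0.96],
    [0.55,0,0,0.005,0.96],
  ],
)

```text
t: 13.85
tcp_pos: [0.6403, 0.157, 0.1453]
tool_rot: [-0.001, 0.99, 0.143, 0.007]
wrist_force: [-4.0, -0.6, 27.1]
gripper_width: 0.0468
```

Run:
```python
from h import *
for n in("scene","side"): jarpieces(read_camera(n),n,dict(a=C0["a"]))
togo(*C0["a"],.14)
```

```text
scene a [(-151, 14, 'r0.049', 'z0.104-0.122'), (4, 212, 'r0.054', 'z0.096-0.128')]
side a [(25, 136, 'r0.052', 'z0.112-0.128'), (12, 14, 'r0.047', 'z0.099-0.102')]
tcp [0.6403 0.157  0.1453] xang 16.8 shift [-0.0041  0.0019  0.0053] q7 -1.35
```

Request:
drive_tool(
  targets=[
    [0.55,0,0,0.005,0.1],
    [0.55,0,0,0.005,0.22],
    [0.55,0,0,0.005,0.325],
    [0.55,0,0,0.005,0.325],
    [0.55,0,0,0.005,0.325],
    [0.55,0,0,0.003,0.325],
    [0.55,0,0,-0.01,0.325],
    [0.55,0,0,-0.04,0.325],
    [0.55,0,0,-0.07,0.325],
    [0.55,0,0,-0.1,0.325],
  ],
)

```text
t: 14.78
tcp_pos: [0.6383, 0.1564, 0.2453]
tool_rot: [-0.001, 1.0, -0.017, 0.005]
wrist_force: [0.2, 0.4, 0.3]
gripper_width: 0.0468
```

Run:
```python
from h import *
togo(.45,0,.45)
```

```text
tcp [0.6383 0.1564 0.2453] xang -2.0 shift [-0.1806  0.1621 -0.2071] q7 -1.68
```

Request:
drive_tool(
  targets=[
    [0.6,-0.014,0.018,-0.015,-0.12],
    [0.6,-0.028,0.036,-0.03,-0.24],
    [0.6,-0.042,0.054,-0.045,-0.36],
    [0.6,-0.056,0.072,-0.06,-0.48],
    [0.6,-0.07,0.09,-0.075,-0.6],
    [0.6,-0.084,0.108,-0.09,-0.72],
    [0.6,-0.098,0.126,-0.105,-0.84],
    [0.6,-0.112,0.144,-0.12,-0.96],
    [0.6,-0.126,0.162,-0.135,-1.08],
    [0.6,-0.14,0.18,-0.15,-1.2],
  ],
)

```text
t: 15.62
tcp_pos: [0.4894, -0.02, 0.3932]
tool_rot: [0.002, 0.834, 0.552, 0.005]
wrist_force: [0.8, 0.3, 0.7]
gripper_width: 0.0508
```

Request:
drive_tool(
  targets=[
    [0.8,0,0,0,-0.12],
    [0.8,0,0,0,-0.24],
    [0.8,0,0,0,-0.36],
    [0.8,0,0,0,-0.48],
    [0.8,0,0,0,-0.6],
    [0.8,0,0,0,-0.72],
    [0.8,0,0,0,-0.84],
    [0.8,0,0,0,-0.96],
    [0.8,0,0,0,-1.08],
    [0.8,0,0,0,-1.2],
  ],
)

```text
t: 16.45
tcp_pos: [0.4891, -0.02, 0.3924]
tool_rot: [0.003, 0.374, 0.927, 0.002]
wrist_force: [-0.2, -0.4, -0.2]
gripper_width: 0.0684
```

Request:
drive_tool(
  targets=[
    [1,0,0,0,-0.12],
    [1,0,0,0,-0.24],
    [1,0,0,0,-0.36],
    [1,0,0,0,-0.48],
    [1,0,0,0,-0.6],
    [1,0,0,0,-0.72],
    [1,0,0,0,-0.74],
    [1,0,0,0,-0.74],
  ],
)

```text
t: 17.12
tcp_pos: [0.4888, -0.02, 0.3919]
tool_rot: [0.003, 0.015, 1.0, 0.001]
wrist_force: [-0.2, -0.3, 0.8]
gripper_width: 0.0853
```

Run:
```python
from h import *
from scipy import ndimage
c=read_camera("wrist");save(c,"w2",s=800/560);togo(.5,0,.4)
P=pts(c);im=c["img"].astype(int);r,g,b=np.moveaxis(im,-1,0)
L,k=ndimage.label((g>r+25)&(abs(P[...,2]-.134)<.008))
C={}
for i in range(1,k+1):
    q=P[L==i]
    if len(q)>150:
        (cx,cy),rad=cv2.minEnclosingCircle(q[:,:2].astype(np.float32));print(" lid",np.round([cx,cy,rad,np.median(q[:,2])],4),len(q));C[f"{cy:.2f}"]=(cx,cy)
jarpieces(c,"w2",C)
```

```text
tcp [ 0.4889 -0.02    0.392 ] xang 178.2 shift [-0.0105  0.0204 -0.0079] q7 1.54
 lid [0.6375 0.1534 0.0431 0.1341] 1956
 lid [0.637  0.0385 0.0433 0.134 ] 2629
 lid [ 0.6358 -0.0755  0.0431  0.1338] 2615
 lid [ 0.6343 -0.1901  0.0423  0.1335] 1504
w2 0.15 [(-178, 290, 'r0.053', 'z0.096-0.127')]
w2 0.04 [(179, 258, 'r0.054', 'z0.096-0.127'), (-95, 14, 'r0.045', 'z0.100-0.116'), (-2, 27, 'r0.051', 'z0.127-0.129')]
w2 -0.08 [(-178, 255, 'r0.053', 'z0.097-0.127'), (-122, 16, 'r0.046', 'z0.101-0.117'), (3, 22, 'r0.050', 'z0.127-0.129')]
w2 -0.19 [(178, 280, 'r0.053', 'z0.096-0.126')]
```

View pics/w2.png

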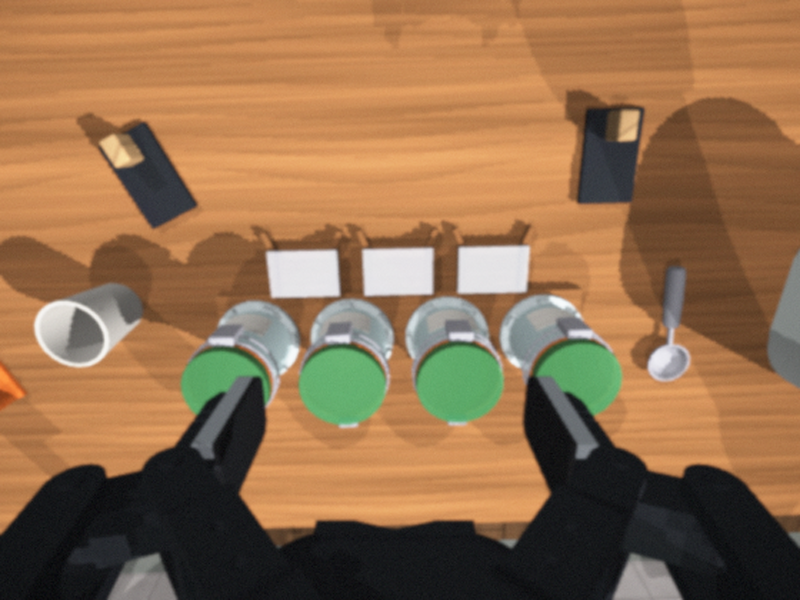

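```bash
cat >> h.py <<'E'
def clamps(c,C):
    P=pts(c)
    for k,cc in C.items():
        d=P[...,:2]-cc;r=np.hypot(d[...,0],d[...,1])
        m=(r>.043)&(r<.056)&(P[...,2]>.1235)&(P[...,2]<.1285)&(d[...,0]<-.02)
        q=d[m]; v=q.mean(0); rc=cv2.minAreaRect((q*1000).astype(np.float32))
        f=(r>.0475)&(r<.057)&(P[...,2]>.098)&(P[...,2]<.121)&(d[...,0]<-.02)&(abs(d[...,1])<.009)
        s=np.polyfit(d[f][:,1],d[f][:,0],1)[0] if f.sum()>20 else np.nan
        print(k,"top cen ang %.1f"%np.degrees(np.arctan2(v[1],v[0])),"y-range",np.round(np.percentile(q[:,1],[1,99])*1000,1),len(q),"rect",np.round(rc[1],1),round(rc[2],1),"front-face yaw %.1f n%d"%(np.degrees(np.arctan(-s)),f.sum()))
E
python3 - <<'E'
from h import *
C=dict(a=(.6375,.1534),b=(.637,.0385),c=(.6358,-.0755),d=(.6345,-.1901))
clamps(read_camera("wrist"),C)
E
```

```text
a top cen ang 179.8 y-range [-11.5  11.3] 116 rect [23.6  9.4] 88.5 front-face yaw -0.1 n80
b top cen ang 178.6 y-range [-10.4  12.6] 118 rect [23.3  9.4] 88.6 front-face yaw -1.2 n79
c top cen ang -175.8 y-range [-25.7   8.8] 117 rect [15.4 48.6] 22.5 front-face yaw -1.7 n88
d top cen ang 179.8 y-range [-10.9  11.5] 112 rect [ 9.3 23.5] 2.1 front-face yaw -1.5 n84
```

```bash
cat >> h.py <<'E'
from scipy import ndimage
def tags(c):
    P=pts(c);im=c["img"].astype(int);B=[]
    L,k=ndimage.label((abs(P[...,2]-.038)<.004)&(im[...,0]>im[...,2]+15)&(P[...,0]<.56))
    for i in range(1,k+1):
        q=P[L==i]
        if len(q)>60: r=cv2.minAreaRect(q[:,:2].astype(np.float32)); B.append(r); print("blk",np.round(r[0],4),np.round(r[1],4),round(r[2],1),len(q))
    L,k=ndimage.label((im.max(-1)<75)&(abs(P[...,2]-.008)<.005)&(P[...,0]<.56))
    for i in range(1,k+1):
        q=P[L==i]
        if len(q)>200: r=cv2.minAreaRect(q[:,:2].astype(np.float32));print("slab",np.round(r[0],4),np.round(r[1],4),round(r[2],1),len(q))
E
python3 - <<'E'
from h import *
tags(read_camera("wrist"));tags(read_camera("scene"))
togo(.402,.2185,.12)
E
```

```text
blk [0.4022 0.2171] [0.0208 0.0298] 88.2 310
blk [ 0.4108 -0.3037] [0.0294 0.0207] 25.5 292
slab [0.4336 0.2169] [0.0602 0.0972] 89.6 1938
slab [ 0.4389 -0.2901] [0.0984 0.0584] 24.1 1865
blk [-0.1956  1.2257] [0.017  0.2475] 88.5 106
blk [ 0.4139 -0.3033] [0.0292 0.0186] 27.0 62
slab [0.437  0.2184] [0.1004 0.0594] 0.3 433
slab [ 0.4438 -0.2906] [0.1016 0.0574] 24.7 649
tcp [ 0.489  -0.02    0.3923] xang 178.3 shift [0.096  0.2353 0.2721] q7 1.54
```

Request:
drive_tool(
  targets=[
    [0.6,0.011,0.027,0.028,0],
    [0.6,0.022,0.054,0.056,0],
    [0.6,0.033,0.081,0.084,-0.03],
    [0.6,0.044,0.108,0.112,-0.03],
    [0.6,0.055,0.135,0.14,-0.03],
    [0.6,0.066,0.162,0.168,-0.03],
    [0.6,0.077,0.189,0.196,-0.03],
    [0.6,0.088,0.216,0.224,-0.03],
    [0.6,0.096,0.234,0.252,-0.03],
    [0.6,0.096,0.234,0.272,-0.03],
  ],
)

```text
t: 18.15
tcp_pos: [0.3994, 0.221, 0.118]
tool_rot: [0.003, -0.003, 1.0, 0.001]
wrist_force: [0.7, 0.5, -0.7]
gripper_width: 0.0513
```

Run:
```python
from h import *
c=read_camera("wrist");tags(c);tags(read_camera("side"));togo(.402,.2175,.028)
```

```text
blk [0.4013 0.2177] [0.0199 0.0294] 89.3 1062
slab [0.3988 0.2174] [0.0571 0.0306] 89.6 1125
slab [0.4528 0.2358] [0.0533 0.0203] 1.7 450
blk [-0.7727 -0.0344] [0.1526 0.0181] 89.6 62
blk [0.4025 0.2191] [0.0332 0.0188] 0.8 79
slab [ 0.4364 -0.2901] [0.0965 0.0602] 23.6 231
slab [0.4352 0.2199] [0.1006 0.0594] 0.8 483
tcp [0.3996 0.2169 0.1173] xang -179.9 shift [-0.0022  0.0008  0.0893] q7 1.06
```

Request:
drive_tool(
  targets=[
    [0.6,-0.002,0.001,0.03,0],
    [0.6,-0.002,0.001,0.055,0],
    [0.6,-0.002,0.001,0.075,0],
    [0.6,-0.002,0.001,0.085,0],
    [0.6,-0.002,0.001,0.089,0],
    [0.6,-0.002,0.001,0.089,0],
  ],
)

```text
t: 18.75
tcp_pos: [0.4024, 0.2174, 0.0286]
tool_rot: [0.001, -0.0, 1.0, -0.001]
wrist_force: [1.3, -0.3, 0.6]
gripper_width: 0.0511
```

Request:
drive_tool(
  targets=[
    [0.1,0,0,0,0],
    [0.1,0,0,0,0],
    [0.1,0,0,0,0],
    [0.1,0,0,0,0],
    [0.1,0,0,0,0],
    [0.1,0,0,0,0],
  ],
  force=60,
)

```text
t: 19.25
tcp_pos: [0.4035, 0.2179, 0.0301]
tool_rot: [0.002, -0.0, 1.0, -0.0]
wrist_force: [0.2, -0.6, 5.4]
gripper_width: 0.0186
```

Request:
drive_tool(
  targets=[
    [0.1,0,0,-0.01,0],
    [0.1,0,0,-0.02,0],
    [0.1,-0.004,-0.02,-0.02,0],
    [0.1,-0.01,-0.05,-0.02,0.009],
    [0.1,-0.018,-0.08,-0.02,0.009],
    [0.1,-0.018,-0.11,-0.02,0.009],
    [0.1,-0.018,-0.124,-0.02,0.009],
    [0.1,-0.018,-0.124,-0.02,0.009],
    [0.1,-0.018,-0.124,-0.02,0.009],
  ],
)

```text
t: 20.0
tcp_pos: [0.422, 0.0936, 0.0513]
tool_rot: [0.003, 0.005, 1.0, 0.0]
wrist_force: [0.9, 1.0, -1.1]
gripper_width: 0.019
```

Run:
```python
from h import *
c=read_camera("wrist");save(c,"w3");tags(c);print('side');tags(read_camera("side"));togo(.42,.0937,.03);print(get_obs()["gripper_width"])
P=pts(c);im=c["img"].astype(int)
m=(im.min(-1)>130)&(abs(P[...,2]-.018)<.006)&(P[...,0]<.59)&(P[...,0]>.5)
L,k=ndimage.label(m)
for i in range(1,k+1):
    q=P[L==i]
    if len(q)>80: print(" roof",[np.round(x,4) for x in cv2.minAreaRect(q[:,:2].astype(np.float32))],np.round(np.median(q[:,2]),4),len(q))
```

```text
blk [0.4064 0.0928] [0.0196 0.0032] 88.9 257
slab [ 0.528  -0.0877] [0.0044 0.031 ] 82.4 339
side
blk [-0.7758 -0.0525] [0.1857 0.0225] 89.3 84
slab [ 0.4353 -0.2911] [0.0929 0.0596] 25.2 231
tcp [0.4219 0.0952 0.0509] xang 179.6 shift [ 0.002  -0.0015  0.0209] q7 1.35
0.01861578516741269
 roof [array([ 0.5367, -0.0927]), array([0.011, 0.025]), np.float64(74.2681)] 0.0174 337
 roof [array([0.5429, 0.0126]), array([0.0072, 0.0357]), np.float64(48.6179)] 0.0177 285
```

View pics/w3.png

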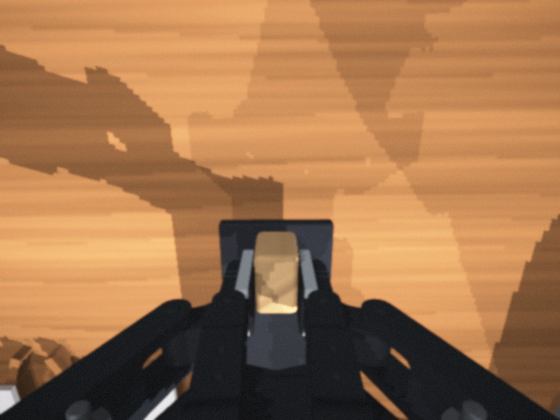

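Request:
drive_tool(
  targets=[
    [0.1,0.001,-0.0015,0.01,0],
    [0.1,0.001,-0.0015,0.017,0],
    [0.1,0.001,-0.0015,0.0205,0],
    [0.1,-0.01,-0.0016,0.0205,0],
    [0.1,-0.02,-0.0017,0.0205,0],
    [0.1,-0.03,-0.0018,0.0205,0],
    [0.1,-0.04,-0.0019,0.0205,0],
    [0.1,-0.05,-0.002,0.0205,0],
    [0.1,-0.05,-0.002,0.0205,0],
  ],
)

```text
t: 20.85
tcp_pos: [0.4749, 0.0929, 0.0309]
tool_rot: [0.005, 0.004, 1.0, 0.0]
wrist_force: [-1.0, -0.5, -0.4]
gripper_width: 0.0192
```

Run:
```python
from h import *
c=read_camera("side");im=c["img"];o=proj(c,[[.52,.09,.02]])[0];print(o);save(read_camera("scene"),"s4");
x,y=map(int,o);save(c,"sd4",(max(x-60,0),max(y-50,0),x+60,y+50),5);togo(.501,.093);print(get_obs()["wrist_force"])
s=read_camera("scene");x,y=proj(s,[[.52,.09,.02]])[0].astype(int);print(x,y)
```

```text
[321.2303332  238.67411256]
tcp [0.4721 0.0927 0.0305] xang 179.6 shift [-0.0289  0.0006  0.0002] q7 1.39
[ 0.57344455  1.19025974 -0.85034881]
305 198
```

View pics/sd4.png

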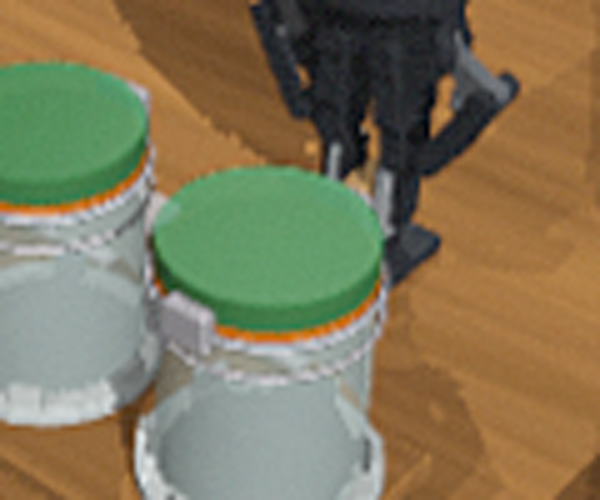

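Request:
drive_tool(
  targets=[
    [0.1,-0.008,0,0.0003,0],
    [0.1,-0.016,0,0.0003,0],
    [0.1,-0.022,0,0.0003,0],
    [0.1,-0.026,0,0.0003,0],
    [0.1,-0.029,0,0.0003,0],
    [0.1,-0.031,0,0.0003,0],
    [0.1,-0.031,0,0.0003,0],
  ],
)

```text
t: 21.58
tcp_pos: [0.5021, 0.0924, 0.0301]
tool_rot: [0.002, 0.004, 1.0, 0.0]
wrist_force: [-0.8, 0.2, 0.2]
gripper_width: 0.0192
```

Run:
```python
from h import *
togo(.501,.093);print(get_obs()["wrist_force"])
```

```text
tcp [0.5021 0.0924 0.0301] xang 179.6 shift [ 0.0011  0.0006 -0.    ] q7 1.40
[-0.7799626  0.1514164  0.1833136]
```

Push on gently until the stop answers.

Request:
drive_tool(
  targets=[
    [0.1,-0.002,0,0,0],
    [0.1,-0.003,0,0,0],
    [0.1,-0.004,0,0,0],
    [0.1,-0.005,0,0,0],
    [0.1,-0.005,0,0,0],
    [0.1,-0.005,0,0,0],
  ],
)

```text
t: 22.08
tcp_pos: [0.5022, 0.0924, 0.0301]
tool_rot: [-0.003, 0.003, 1.0, -0.0]
wrist_force: [-13.9, 0.2, 15.2]
gripper_width: 0.0191
```

Request:
drive_tool(
  targets=[
    [0.1,0,0,0,0],
    [0.45,0,0,0,0],
    [0.45,0,0,0,0],
    [0.45,0,0,0,0],
    [0.45,0,0,-0.02,0],
    [0.45,0,0,-0.05,0],
    [0.45,0,0,-0.09,0],
    [0.45,0,0,-0.13,0],
    [0.45,0,0,-0.17,0],
    [0.45,0,0,-0.17,0],
  ],
)

```text
t: 22.92
tcp_pos: [0.5078, 0.0933, 0.2076]
tool_rot: [0.004, 0.004, 1.0, 0.002]
wrist_force: [0.9, 0.4, -0.1]
gripper_width: 0.0388
```

Run:
```python
from h import *
c=read_camera("wrist");tags(c);print("scene");tags(read_camera("scene"));print("side");tags(read_camera("side"));togo(.4108,-.3035,.12)
```

```text
blk [0.4996 0.0915] [0.0289 0.0198] 0.0 612
slab [0.5051 0.0914] [0.0588 0.0465] 89.8 1346
scene
blk [-0.0195  1.2264] [0.017  0.1569] 89.4 87
blk [ 0.4153 -0.3027] [0.0305 0.0184] 23.5 67
slab [ 0.4441 -0.2909] [0.1013 0.0571] 24.1 646
side
blk [-0.7725 -0.0465] [0.1706 0.0223] 87.8 79
slab [ 0.4367 -0.2905] [0.0934 0.0596] 24.8 233
tcp [0.5031 0.0925 0.2002] xang 179.6 shift [ 0.0891 -0.3966  0.0808] q7 1.36
```

Request:
drive_tool(
  targets=[
    [0.6,0.009,-0.04,0,-0.1],
    [0.6,0.018,-0.08,0,-0.2],
    [0.6,0.027,-0.12,0,-0.3],
    [0.6,0.036,-0.16,0,-0.4],
    [0.6,0.045,-0.2,0,-0.425],
    [0.6,0.054,-0.24,0.01,-0.425],
    [0.6,0.063,-0.28,0.03,-0.425],
    [0.6,0.072,-0.32,0.05,-0.425],
    [0.6,0.081,-0.36,0.07,-0.425],
    [0.6,0.089,-0.3965,0.08,-0.425],
  ],
)

```text
t: 23.9
tcp_pos: [0.4104, -0.2951, 0.1201]
tool_rot: [-0.005, -0.208, 0.978, 0.002]
wrist_force: [0.7, 0.8, 0.4]
gripper_width: 0.0514
```

Run:
```python
from h import *
c=read_camera("wrist");tags(c);togo(.411,-.3035,.028)
```

```text
blk [ 0.4106 -0.305 ] [0.0297 0.0199] 24.5 1089
slab [ 0.4394 -0.2917] [0.0989 0.0576] 24.4 5424
tcp [ 0.4065 -0.3038  0.1189] xang -156.6 shift [-0.0054 -0.0017  0.0909] q7 2.68
```

Request:
drive_tool(
  targets=[
    [0.6,-0.005,-0.0025,0.03,-0.015],
    [0.6,-0.005,-0.0025,0.055,-0.015],
    [0.6,-0.005,-0.0025,0.075,-0.015],
    [0.6,-0.005,-0.0025,0.085,-0.015],
    [0.6,-0.005,-0.0025,0.089,-0.015],
    [0.6,-0.005,-0.0025,0.089,-0.015],
    [0.1,-0.005,-0.0025,0.089,-0.015],
    [0.1,-0.005,-0.0025,0.089,-0.015],
    [0.1,-0.005,-0.0025,0.089,-0.015],
    [0.1,-0.005,-0.0025,0.089,-0.015],
  ],
  force=60,
)

```text
t: 24.78
tcp_pos: [0.4119, -0.3048, 0.0312]
tool_rot: [-0.006, -0.21, 0.978, -0.001]
wrist_force: [-0.7, 0.5, 5.1]
gripper_width: 0.0188
```

Run:
```python
from h import *
togo(.42,-.1265,.05);print(get_obs()["gripper_width"])
```

```text
tcp [ 0.4119 -0.3048  0.0312] xang -155.7 shift [-0.0805  0.1592 -0.0196] q7 2.74
0.018810985329067487
```

Request:
drive_tool(
  targets=[
    [0.1,0,0,-0.01,0],
    [0.1,0,0,-0.02,0],
    [0.1,-0.015,0.03,-0.02,0.08],
    [0.1,-0.03,0.06,-0.02,0.16],
    [0.1,-0.045,0.09,-0.02,0.24],
    [0.1,-0.06,0.12,-0.02,0.32],
    [0.1,-0.0705,0.14,-0.02,0.4],
    [0.1,-0.0805,0.159,-0.02,0.431],
    [0.1,-0.0805,0.159,-0.02,0.431],
    [0.1,-0.0805,0.159,-0.02,0.431],
  ],
)

```text
t: 25.62
tcp_pos: [0.4208, -0.1253, 0.0513]
tool_rot: [-0.005, 0.002, 1.0, -0.002]
wrist_force: [-0.4, -0.7, -0.7]
gripper_width: 0.0188
```

Run:
```python
from h import *
c=read_camera("wrist");save(c,"w5");tags(c);togo(.42,-.1267,.0305);print(get_obs()["gripper_width"],get_obs()["wrist_force"])
```

```text
blk [ 0.4062 -0.1262] [0.0195 0.003 ] 88.7 250
slab [0.5089 0.0623] [0.0546 0.0114] 11.7 612
slab [0.5253 0.0507] [0.038  0.0055] 11.5 269
tcp [ 0.4207 -0.1266  0.0512] xang 179.7 shift [ 0.0005 -0.0001  0.0207] q7 2.06
0.01853997889171439 [-0.85164947 -0.28633795 -0.68392672]
```

View pics/w5.png

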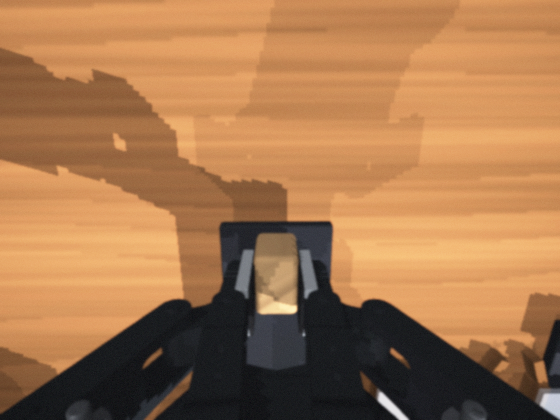

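Request:
drive_tool(
  targets=[
    [0.1,0,0,0.01,0],
    [0.1,0,0,0.017,0],
    [0.1,0,0,0.0205,0],
    [0.1,-0.01,-0.0001,0.0205,0],
    [0.1,-0.02,-0.0002,0.0205,0],
    [0.1,-0.03,-0.0003,0.0205,0],
    [0.1,-0.04,-0.0004,0.0205,0],
    [0.1,-0.05,-0.0004,0.0205,0],
    [0.1,-0.05,-0.0004,0.0205,0],
  ],
)

```text
t: 26.42
tcp_pos: [0.465, -0.1284, 0.0305]
tool_rot: [-0.01, 0.005, 1.0, -0.0]
wrist_force: [-18.0, -0.4, 31.5]
gripper_width: 0.0188
```

Request:
drive_tool(
  targets=[
    [0.1,-0.006,0,0,0],
    [0.1,-0.012,0,0,0],
    [0.1,-0.018,0,0,0],
    [0.1,-0.022,0,0,0],
    [0.1,-0.026,0,0,0],
    [0.1,-0.028,0,0,0],
    [0.1,-0.03,0,0,0],
    [0.1,-0.03,0,0,0],
  ],
)

```text
t: 27.08
tcp_pos: [0.4841, -0.1286, 0.0303]
tool_rot: [-0.021, 0.006, 1.0, 0.003]
wrist_force: [-31.0, 3.3, 48.0]
gripper_width: 0.0193
```

Request:
drive_tool(
  targets=[
    [0.1,0.002,0,-0.001,0],
    [0.1,0.003,0,-0.001,0],
    [0.1,0.003,0,-0.001,0],
  ],
)

```text
t: 27.33
tcp_pos: [0.4794, -0.1285, 0.031]
tool_rot: [-0.022, 0.006, 1.0, 0.004]
wrist_force: [-5.7, 2.7, 7.2]
gripper_width: 0.0187
```

Run:
```python
from h import *
o=get_obs();print(o["wrist_force"],o["torque"],o["gripper_width"]);togo(.5,-.128,.03)
s=read_camera("scene");x,y=proj(s,[[.50,-.1277,.02]])[0].astype(int);print(x,y)
d=read_camera("side");u,v=proj(d,[[.50,-.1277,.02]])[0].astype(int);print(u,v)
f=lambda c,x,y:cv2.resize(c["img"][max(y-45,0):max(y-45,0)+90,max(x-60,0):max(x-60,0)+120],(480,360),interpolation=3)
out=cv2.resize(np.hstack([f(s,x,y),f(d,u,v)]),(800,300));cv2.imwrite("pics/j1.png",out[...,::-1])
c=read_camera("wrist");tags(c);print("sc");tags(s)
```

```text
[-5.71424229  2.72306396  7.2491377 ] [0.46942478 0.78562321 0.08444741] 0.01867126779990485
tcp [ 0.4794 -0.1285  0.031 ] xang 179.3 shift [-0.0206  0.0007  0.    ] q7 2.04
215 211
258 201
blk [ 0.4772 -0.1296] [0.02   0.0299] 88.2 2641
slab [ 0.4743 -0.1293] [0.0585 0.0301] 89.1 2757
slab [ 0.5219 -0.129 ] [0.0328 0.0206] 83.2 1055
sc
blk [-0.2193  1.2267] [0.2346 0.0182] 0.5 97
blk [ 0.4812 -0.1271] [0.0182 0.0305] 79.7 72
```

View pics/j1.png

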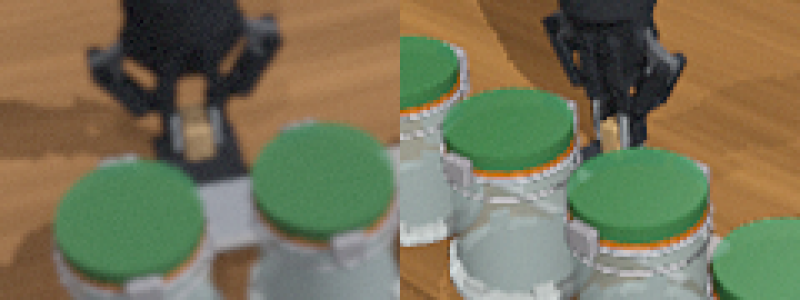

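Request:
drive_tool(
  targets=[
    [0.45,0,0,0,0],
    [0.45,0,0,0,0],
    [0.45,0,0,0,0],
    [0.45,0,0,-0.001,0],
    [0.45,0,0,-0.001,0],
    [0.1,0,0,-0.001,0],
    [0.1,0,0,-0.001,0],
    [0.1,0,0,-0.001,0],
    [0.1,0,0,-0.001,0],
  ],
  force=50,
)

```text
t: 28.23
tcp_pos: [0.4797, -0.1286, 0.0321]
tool_rot: [-0.022, 0.006, 1.0, 0.004]
wrist_force: [-0.2, 0.3, 3.2]
gripper_width: 0.0189
```

Request:
drive_tool(
  targets=[
    [0.1,-0.003,0,-0.0005,0],
    [0.1,-0.006,0,-0.0005,0],
    [0.1,-0.009,0,-0.0005,0],
    [0.1,-0.012,0,-0.0005,0],
    [0.1,-0.012,0,-0.0005,0],
  ],
)

```text
t: 28.65
tcp_pos: [0.491, -0.1285, 0.032]
tool_rot: [-0.024, 0.006, 1.0, 0.004]
wrist_force: [-3.1, 0.6, 5.8]
gripper_width: 0.019
```

Request:
drive_tool(
  targets=[
    [0.1,-0.003,0,-0.0005,0],
    [0.1,-0.006,0,-0.0005,0],
    [0.1,-0.009,0,-0.0005,0],
    [0.1,-0.011,0,-0.0005,0],
    [0.1,-0.013,0,-0.0005,0],
    [0.1,-0.013,0,-0.0005,0],
  ],
)

```text
t: 29.15
tcp_pos: [0.5007, -0.1286, 0.032]
tool_rot: [-0.028, 0.006, 1.0, 0.005]
wrist_force: [-12.3, 0.5, 14.7]
gripper_width: 0.0188
```

Request:
drive_tool(
  targets=[
    [0.1,-0.003,0,0,0],
    [0.1,-0.005,0,0,0],
    [0.1,-0.005,0,0,0],
  ],
)

```text
t: 29.4
tcp_pos: [0.5007, -0.1286, 0.0319]
tool_rot: [-0.033, 0.006, 0.999, 0.007]
wrist_force: [-16.5, 0.9, 19.8]
gripper_width: 0.0191
```

Request:
drive_tool(
  targets=[
    [0.1,0,0,0,0],
    [0.45,0,0,0,0],
    [0.45,0,0,0,0],
    [0.45,0,0,0,0],
    [0.45,0,0,-0.02,0],
    [0.45,0,0,-0.05,0],
    [0.45,0,0,-0.09,0],
    [0.45,0,0,-0.13,0],
    [0.45,0,0,-0.17,0],
    [0.45,0,0,-0.17,0],
  ],
)

```text
t: 30.23
tcp_pos: [0.5169, -0.1323, 0.2089]
tool_rot: [-0.026, 0.007, 1.0, 0.006]
wrist_force: [1.0, -0.1, 0.3]
gripper_width: 0.0381
```

Request:
drive_tool(
  targets=[
    [1,0.01,0.03,-0.03,0],
    [1,0.02,0.06,-0.06,0],
    [1,0.02,0.09,-0.09,0],
    [1,0.02,0.11,-0.12,0],
    [1,0.02,0.11,-0.15,0],
    [1,0.02,0.11,-0.18,0],
    [1,0.02,0.11,-0.18,0],
    [1,0.02,0.11,-0.18,0],
  ],
)

```text
t: 30.9
tcp_pos: [0.5086, -0.0241, 0.3924]
tool_rot: [-0.024, 0.006, 1.0, 0.006]
wrist_force: [-0.0, 0.1, -0.4]
gripper_width: 0.0854
```

Run:
```python
from h import *
c=read_camera("wrist");save(c,"w6",s=800/560);tags(c);togo(.5,0,.4)
clamps(c,dict(a=(.6375,.1534),b=(.637,.0385),c=(.6358,-.0755),d=(.6345,-.1901)))
P=pts(c);im=c["img"].astype(int)
L,k=ndimage.label((im.min(-1)>130)&(abs(P[...,2]-.018)<.006)&(P[...,0]<.6)&(P[...,0]>.5))
for i in range(1,k+1):
    q=P[L==i]
    if len(q)>80: print(" roof",[np.round(x,4) for x in cv2.minAreaRect(q[:,:2].astype(np.float32))],len(q))
```

```text
blk [0.5004 0.0916] [0.0202 0.0298] 88.6 248
blk [ 0.4987 -0.1291] [0.0295 0.0196] 0.2 249
slab [0.5045 0.0916] [0.0598 0.0445] 89.5 603
slab [ 0.5032 -0.1297] [0.0613 0.043 ] 89.2 588
tcp [ 0.5078 -0.0242  0.3908] xang 179.3 shift [ 0.0085  0.0242 -0.0085] q7 1.60
a top cen ang 180.0 y-range [-11.5  11.5] 121 rect [23.7 10.2] 88.7 front-face yaw -0.8 n68
b top cen ang 178.7 y-range [-10.6  12.3] 120 rect [15.5 41.2] 5.8 front-face yaw -1.3 n72
c top cen ang -176.1 y-range [-14.4   8.7] 120 rect [15.2 48.2] 22.3 front-face yaw -2.3 n75
d top cen ang 179.8 y-range [-11.4  11.5] 116 rect [ 9.  23.6] 0.2 front-face yaw -0.6 n69
 roof [array([ 0.555 , -0.0183]), array([0.0795, 0.0557]), np.float64(89.7074)] 1594
 roof [array([0.5567, 0.092 ]), array([0.0804, 0.0577]), np.float64(89.7011)] 1606
 roof [array([ 0.5546, -0.128 ]), array([0.0806, 0.0574]), np.float64(89.2795)] 1632
 roof [array([0.5944, 0.156 ]), array([0.064 , 0.0111]), np.float64(89.8235)] 166
 roof [array([0.5936, 0.0363]), array([0.0605, 0.0121]), np.float64(89.9168)] 168
 roof [array([ 0.5926, -0.1853]), array([0.0145, 0.0569]), np.float64(0.065)] 175
 roof [array([ 0.5932, -0.0755]), array([0.0653, 0.013 ]), np.float64(89.4079)] 178
```

View pics/w6.png

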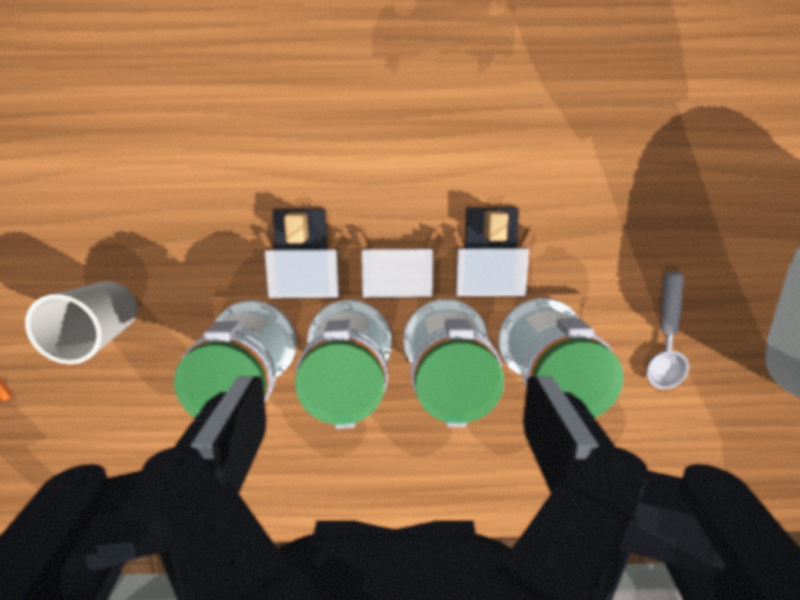

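Run:
```python
from h import *
c=read_camera("wrist");P=pts(c);im=c["img"].astype(int);r_,g,b=np.moveaxis(im,-1,0)
L,k=ndimage.label((g>r_+25)&(abs(P[...,2]-.134)<.004))
for i in range(1,k+1):
    q=P[L==i][:,:2]
    if len(q)<800: continue
    A=np.c_[2*q,np.ones(len(q))]; hull=cv2.convexHull(q.astype(np.float32))[:,0].astype(float)
    s=np.linalg.lstsq(np.c_[2*hull,np.ones(len(hull))],(hull**2).sum(1),rcond=None)[0]; cc=s[:2]
    d=P[...,:2]-cc;r=np.hypot(d[...,0],d[...,1])
    m=(r>.042)&(r<.058)&(P[...,2]>.122)&(P[...,2]<.1285)&(d[...,0]<-.02)
    M,n=ndimage.label(m);j=np.argmax(ndimage.sum(m,M,range(1,n+1)))+1;w=d[M==j]
    mid=np.percentile(w[:,1],[2,98]).mean();
    rc=cv2.minAreaRect((w*1000).astype(np.float32))
    # label: white-ish paper on front, z .04-.082
    lab=(im.min(-1)>120)&(abs(r-.042)<.006)&(P[...,2]>.042)&(P[...,2]<.080)&(d[...,0]<-.02)
    v=d[lab]
    print(np.round(cc,4),"clamp y",np.round(np.percentile(w[:,1],[2,50,98])*1e3,1),"xmed %.1f"%(np.median(w[:,0])*1e3),"ang(mid) %.1f"%np.degrees(np.arctan2(-mid,.048)),"rect",np.round(rc[1],1),round(rc[2],1),len(w),"label n",len(v), "ymed %.1f"%(np.median(v[:,1])*1e3 if len(v) else 0))
```

```text
[0.6377 0.1531] clamp y [-10.9   0.   11.1] xmed -48.3 ang(mid) -0.1 rect [23.2 11.3] 87.8 134 label n 320 ymed -20.5
[0.6365 0.0387] clamp y [-10.    0.8  11.9] xmed -48.0 ang(mid) -1.1 rect [10.3 24.1] 0.1 126 label n 282 ymed -14.2
[ 0.6358 -0.0759] clamp y [-13.8  -2.8   9. ] xmed -47.8 ang(mid) 2.9 rect [11.9 23.4] 2.5 144 label n 295 ymed 12.3
[ 0.6341 -0.1903] clamp y [-11.1   0.9  11.5] xmed -47.4 ang(mid) -0.3 rect [23.3 10.1] 90.0 134 label n 313 ymed 19.7
```

Run:
```python
from h import *
togo(.6358,-.0757,.152)
```

```text
tcp [ 0.5073 -0.0242  0.3899] xang 179.3 shift [-0.1418 -0.0524  0.23  ] q7 1.60
```

Request:
drive_tool(
  targets=[
    [0.55,-0.03,-0.013,0.02,0],
    [0.55,-0.06,-0.026,0.04,0],
    [0.55,-0.09,-0.039,0.06,0],
    [0.55,-0.12,-0.0524,0.09,0],
    [0.55,-0.1418,-0.0524,0.12,0],
    [0.55,-0.1418,-0.0524,0.15,0],
    [0.55,-0.1418,-0.0524,0.18,0],
    [0.55,-0.1418,-0.0524,0.21,0],
    [0.55,-0.1418,-0.0524,0.222,0],
    [0.55,-0.1418,-0.0524,0.222,0],
  ],
)

```text
t: 31.83
tcp_pos: [0.6331, -0.0756, 0.1552]
tool_rot: [-0.031, 0.007, 0.999, 0.006]
wrist_force: [0.0, -0.0, 0.7]
gripper_width: 0.0468
```

Run:
```python
from h import *
togo(.6358,-.0757,.1455)
```

```text
tcp [ 0.6331 -0.0756  0.1552] xang 179.2 shift [-0.0033 -0.0002  0.0095] q7 1.84
```

Request:
drive_tool(
  targets=[
    [0.55,-0.003,0,0.005,0],
    [0.55,-0.003,0,0.01,0],
    [0.55,-0.003,0,0.014,0],
    [0.55,-0.003,0,0.014,0],
    [0.55,-0.003,0,0.014,0.03],
    [0.55,-0.003,0,0.014,0.055],
    [0.55,-0.003,0,0.014,0.055],
    [0.55,-0.003,0,0.008,0.055],
    [0.55,-0.003,0,-0.01,0.055],
    [0.55,-0.003,0,-0.03,0.055],
  ],
)

```text
t: 32.67
tcp_pos: [0.6378, -0.0759, 0.1858]
tool_rot: [-0.032, 0.034, 0.999, 0.005]
wrist_force: [0.3, -0.6, -0.7]
gripper_width: 0.0471
```

Request:
drive_tool(
  targets=[
    [1,0.02,0.02,-0.04,0],
    [1,0.05,0.04,-0.08,0],
    [1,0.08,0.05,-0.12,0],
    [1,0.11,0.05,-0.16,0],
    [1,0.13,0.05,-0.19,0],
    [1,0.13,0.05,-0.2,0],
    [1,0.13,0.05,-0.2,0],
    [1,0.13,0.05,-0.2,0],
  ],
)

```text
t: 33.33
tcp_pos: [0.5248, -0.0197, 0.3979]
tool_rot: [-0.028, 0.034, 0.999, 0.006]
wrist_force: [-0.3, 0.1, -0.4]
gripper_width: 0.0853
```

Run:
```python
from h import *
c=read_camera("wrist");save(c,"w7",s=800/560);tags(c);P=pts(c);im=c["img"].astype(int);r_,g,b=np.moveaxis(im,-1,0)
L,k=ndimage.label((g>r_+25)&(abs(P[...,2]-.134)<.004))
for i in range(1,k+1):
    q=P[L==i][:,:2]
    if len(q)<800: continue
    hull=cv2.convexHull(q.astype(np.float32))[:,0].astype(float)
    s=np.linalg.lstsq(np.c_[2*hull,np.ones(len(hull))],(hull**2).sum(1),rcond=None)[0]; cc=s[:2]
    d=P[...,:2]-cc;r=np.hypot(d[...,0],d[...,1])
    m=(r>.042)&(r<.058)&(P[...,2]>.122)&(P[...,2]<.1285)&(d[...,0]<-.02)
    M,n=ndimage.label(m);j=np.argmax(ndimage.sum(m,M,range(1,n+1)))+1;w=d[M==j]
    mid=np.percentile(w[:,1],[2,98]).mean()
    print(np.round(cc,4),"clamp y",np.round(np.percentile(w[:,1],[2,50,98])*1e3,1),"yaw %.1f"%np.degrees(np.arctan2(-mid,.048)))
```

```text
blk [0.5003 0.0916] [0.0192 0.0298] 89.2 249
blk [ 0.4988 -0.129 ] [0.0197 0.0298] 88.3 245
slab [0.5048 0.0916] [0.0591 0.0452] 90.0 605
slab [ 0.5031 -0.1287] [0.0594 0.0445] 89.1 581
[0.6377 0.1534] clamp y [-11.2  -0.6  11.6] yaw -0.3
[0.6366 0.0389] clamp y [-10.1   0.7  11.5] yaw -0.8
[ 0.6356 -0.0756] clamp y [-14.5  -3.2   8.1] yaw 3.8
[ 0.6346 -0.1902] clamp y [-11.4  -0.   11.6] yaw -0.1
```

View pics/w7.png

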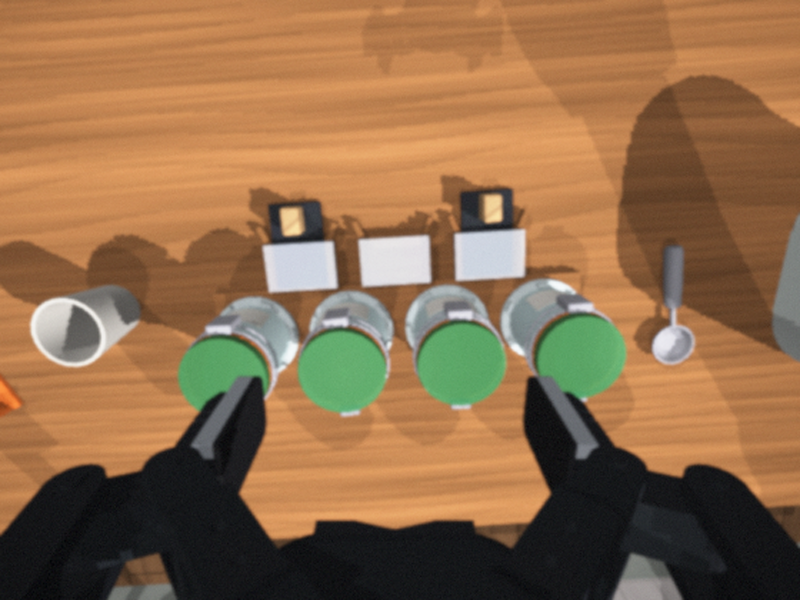

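Run:
```python
from h import *
togo(.6356,-.0756,.150)
```

```text
tcp [ 0.5244 -0.0196  0.3957] xang 176.1 shift [-0.1293 -0.0505  0.2379] q7 1.56
```

Request:
drive_tool(
  targets=[
    [0.55,-0.03,-0.012,0.02,0],
    [0.55,-0.06,-0.025,0.04,0],
    [0.55,-0.09,-0.038,0.06,0],
    [0.55,-0.12,-0.0505,0.09,0],
    [0.55,-0.13,-0.0505,0.12,0],
    [0.55,-0.13,-0.0505,0.15,0],
    [0.55,-0.13,-0.0505,0.18,0],
    [0.55,-0.13,-0.0505,0.21,0],
    [0.55,-0.13,-0.0505,0.236,0],
    [0.55,-0.13,-0.0505,0.238,0],
  ],
)

```text
t: 34.22
tcp_pos: [0.6355, -0.0763, 0.1466]
tool_rot: [-0.032, 0.035, 0.999, 0.005]
wrist_force: [0.2, 0.2, 0.1]
gripper_width: 0.0471
```

Request:
drive_tool(
  targets=[
    [0.55,0,0,0.004,0],
    [0.55,0,0,0.007,0],
    [0.55,0,0,0.009,0],
    [0.55,0,0,0.009,0],
  ],
)

```text
t: 34.55
tcp_pos: [0.6373, -0.0772, 0.1453]
tool_rot: [-0.029, 0.035, 0.999, 0.006]
wrist_force: [-13.3, 2.4, 48.6]
gripper_width: 0.047
```

Request:
drive_tool(
  targets=[
    [0.55,0,0,0.007,0.03],
    [0.55,0,0,0.007,0.06],
    [0.55,0,0,0.007,0.08],
    [0.55,0,0,0.007,0.08],
    [0.55,0,0,0.007,0.08],
  ],
)

```text
t: 34.97
tcp_pos: [0.6384, -0.0775, 0.1457]
tool_rot: [-0.028, 0.075, 0.997, 0.006]
wrist_force: [-15.5, 3.9, 47.7]
gripper_width: 0.0468
```

Request:
drive_tool(
  targets=[
    [0.55,0,0,0.002,0],
    [0.55,0,0,-0.002,0],
    [0.55,0,0,-0.01,0],
    [0.55,0,0,-0.03,0],
    [0.6,0.02,0.02,-0.06,0],
    [0.8,0.05,0.04,-0.1,0],
    [1,0.08,0.05,-0.14,0],
    [1,0.11,0.05,-0.18,0],
    [1,0.13,0.05,-0.21,0],
    [1,0.13,0.05,-0.22,0],
  ],
)

```text
t: 35.8
tcp_pos: [0.5275, -0.0119, 0.3743]
tool_rot: [-0.029, 0.074, 0.997, 0.006]
wrist_force: [-0.1, 0.1, 0.2]
gripper_width: 0.0853
```

Request:
drive_tool(
  targets=[
    [1,0,0,0,0],
    [1,0,0,0,0],
    [1,0,0,0,0],
  ],
)

```text
t: 36.05
tcp_pos: [0.5273, -0.0118, 0.373]
tool_rot: [-0.03, 0.074, 0.997, 0.006]
wrist_force: [0.5, 1.2, -1.1]
gripper_width: 0.0852
```

```bash
cat > jy.py <<'E'
from h import *
c=read_camera("wrist");save(c,"w8",s=800/560);tags(c);P=pts(c);im=c["img"].astype(int);r_,g,b=np.moveaxis(im,-1,0)
L,k=ndimage.label((g>r_+25)&(abs(P[...,2]-.134)<.004))
for i in range(1,k+1):
    q=P[L==i][:,:2]
    if len(q)<800: continue
    hull=cv2.convexHull(q.astype(np.float32))[:,0].astype(float)
    s=np.linalg.lstsq(np.c_[2*hull,np.ones(len(hull))],(hull**2).sum(1),rcond=None)[0]; cc=s[:2]
    d=P[...,:2]-cc;r=np.hypot(d[...,0],d[...,1])
    m=(r>.042)&(r<.058)&(P[...,2]>.122)&(P[...,2]<.1285)&(d[...,0]<-.02)
    M,n=ndimage.label(m);j=np.argmax(ndimage.sum(m,M,range(1,n+1)))+1;w=d[M==j]
    mid=np.percentile(w[:,1],[2,98]).mean()
    h=(r>.042)&(r<.058)&(P[...,2]>.124)&(P[...,2]<.1305)&(d[...,0]>.02)&(abs(d[...,1])<.02);hy=d[h][:,1]
    print(np.round(cc,4),"clamp y",np.round(np.percentile(w[:,1],[2,50,98])*1e3,1),"yaw %.1f"%np.degrees(np.arctan2(-mid,.048)),"hinge n",len(hy),"ymed",np.round(np.median(hy)*1e3,1) if len(hy) else None, np.round(np.median(d[h][:,0])*1e3,1))
togo(.6356,-.0756,.150)
E
python3 jy.py
```

```text
blk [0.5001 0.0914] [0.0299 0.02  ] 0.9 279
blk [ 0.4987 -0.1288] [0.0299 0.0199] 0.3 267
slab [0.5046 0.0917] [0.0594 0.0453] 88.8 690
slab [ 0.5031 -0.1297] [0.0614 0.0444] 89.2 630
[0.6378 0.1532] clamp y [-10.9   0.5  12.5] yaw -0.9 hinge n 42 ymed -1.8 47.8
[0.6366 0.0389] clamp y [-10.5   0.8  11.9] yaw -0.8 hinge n 33 ymed -1.2 48.1
[ 0.6357 -0.0756] clamp y [-12.4  -1.4  10.4] yaw 1.2 hinge n 37 ymed 1.0 48.0
[ 0.6342 -0.1903] clamp y [-11.1   0.9  11.9] yaw -0.5 hinge n 0 ymed None nan
tcp [ 0.5272 -0.0119  0.3724] xang 171.5 shift [-0.1301 -0.0484  0.2145] q7 1.49
  return _methods._mean(a, axis=axis, dtype=dtype,
  ret = ret.dtype.type(ret / rcount)
```

```bash
python3 -c "
from rig import *
print(sign_off())"
```

```text
the job is handed in; nothing more can be done
None
```

I turned all four jars so their labels face the tray's front and slid both tags home, then handed the job in at about 36 s of robot time. Only two tags were on the bench, so the middle sleeve stays empty. I turned the jars by pressing the fingertips on their lids, without touching the clamps.

**Jars:** In the last check, jars a, b and d were within about half a degree of square to the tray, and jar c within about 2°. All four were still centred on their coasters. I judged facing by the clamp above each label, not by a frontal view of the label itself.

**Tags:** Both stopped against the inner end of their sleeves, in sleeve 1 (left) and sleeve 3 (right). About 45 mm of each stands out, as the home position asks.

**What went wrong:**
- **Right tag:** It dragged partway in, nose down, with about 48 N of upward force at the wrist. I let go, gripped it again and it went home.
- **Jar c:** After the tags were in, I measured it about 3–4° off. I corrected it then, and the first try had no effect. That small adjustment came after the tags, out of the order you asked for.

The spoon and cup were not touched, and the gripper was clear of everything at the end.

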